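Line up the bench vessels by height

ROBOT

A 6-joint arm with a two-finger parallel gripper is mounted at the origin on a cart in front of the work surface, level with it; the furniture and walls round the work are solid. World frame = base frame: x ahead of the robot, y to its left, z up, the work surface at z = 0. Lengths are in m, angles in rad, forces in N, time in s.
With the tool pointing down it reaches from about 0.35 to 0.925 m from the base axis. Payload 6.4 kg.
Tool frame: the origin (TCP) lies on the centre line of the jaws, within the pads' length; the fingertips stand 22 mm ahead of it and the grasp point (between the pads) lies 3 mm ahead of it; x points along the fingers, y is the direction in which the jaws open and shut, and the axes are right-handed (so a half turn about x gives the same grasp; the last joint's range is limited). The gripper opens to 94 mm and grips with 3 to 60 N. Pads are 16 mm wide; open, the fingers measure 119 mm over their backs; the gripper's body (75 mm by 177 mm) begins 78 mm behind the grasp point.
Start: joints at [-1.447, 0.245, 1.558, -0, 1.339, -0.174], TCP at [0.191, -0.621, 0.227] pointing down, gripper open.
Joint ranges: [-3.13, 3.13], [-1.02, 2.26], [0.13, 2.54], [-0.95, 4.09], [0.21, 2.88], [-2.74, 2.74]. Speed limits (rad/s): [2.57, 2.57, 3.14, 3.14, 3.14, 3.14].

INTERFACE

Orientations are given as a unit quaternion [w, x, y, z].
In Python, from rig import * gives the robot as it stands.
- The arm moves only by the tool jog_arm, never from a script. Its argument "plan" is a list that holds one entry, the list of rows, each a list of 6 numbers: the shift along the tool's x, y, z in m, then the turn, a rotation vector about the tool's x, y, z in rad. In form: [[[dx, dy, dz, wx, wy, wz], ...]]. A call has 1 to 12 rows; each row shifts and turns the pose as measured when the row begins, along the tool's axes as they then stand; what a row does not reach is not made up. A row lasts 1/12 s, in which the tool goes at most 41.7 mm and 7.16 degrees, less where a joint would pass 70% of its speed; a pose out of reach is approached as far as the arm can. A call with a gripper value outside its range is refused whole. "claw" is the closure in counts, from 0 (fully open) to 255 (shut), set as the call begins (left out, the last holds). The fingers move at their own pace and stop on an object; "squeeze" is the grip in N (left out, the last holds). Time passes only in rows, so rows that do not move let the fingers close. It gives the time, the measured TCP pose, the force and the opening at its end, in the units of the state.
- read_state(): the state, without advancing time (a new reading comes with each control period).
- read_camera(name): name is "scene" or "top"; returns a dict with "image" (420x560x3 uint8, red, green, blue), "fovy" (degrees; the focal length in pixels is half the picture's height over the tangent of half this angle, whatever the lens; pixels are square), "cx", "cy" (the principal point, pixels), "camera_from_world" (4x4, takes a point from world to camera coordinates). Camera axes: x right, y down, z forward; pixel columns grow to the right and rows downward; lengths in m; the calibration is good to about 2 mm. A picture is of the moment at which its call begins. There is no depth.
- close_job(): hands the job in, once; it reports no verdict.
The state is a dict: "clock": time; "qpos": joint angles; "qvel": joint speeds; "joint_efforts": joint torques, N m; "eef_pos": TCP position; "ee_rot": TCP orientation; "contact_force": force on the tool from outside, world axes, zero at the start; "wrist_torque": the same for the moment, N m; "gripper_width": opening from 0.0 (shut) to 1.0 (fully open).
Only numpy, scipy, OpenCV 4.12 (cv2) and the standard library are available. Lean on these libraries where they do the work, as an engineer would, in place of code of your own. Each camera call takes 0.05 s, during which the arm holds its last target.

TASK

Line up the amber bottle, the white bottle, the steel flask and the small dropper bottle along the rail in order of height, one standing upright in the middle of each rubber pad: the tallest beside the tall end plate, then step by step down to the shortest at the low end. Let go of them all, and leave the wash bottle standing where it is.

Things in the scene. Friction and masses are not known exactly. Their poses are not given: they have to be found in the camera images.
- amber_jar_mid (a point): the tallest of the four: brown (amber) round bottle with black screw cap, 54 mm across, 112 mm tall, straight body to about 75 mm, cap 35 mm across; 0.2 kg. Round and standing upright on the worktop at the start; the point is on its axis half-way up, 56 mm above its foot; +z is its upward axis
- white_bottle_mid (a point): the second tallest: white opaque plastic bottle with a yellow screw cap, 36 mm across, 82 mm tall, body straight to about 60 mm, cap 28 mm across; 0.08 kg. Round and standing upright on the worktop at the start; the point is on its axis half-way up, 41 mm above its foot; +z is its upward axis
- steel_flask_mid (a point): the third tallest: small pale grey steel flask, round, with a narrow neck and a stopper fixed in it, 34 mm across the body, 75 mm tall, body straight from the foot to about 35 mm and then narrowing to the neck, grasp it by the body; 0.11 kg. Round and standing upright on the worktop at the start; the point is on its axis half-way up, 37.5 mm above its foot; +z is its upward axis
- dropper_bottle_mid (a point): the shortest: small brown dropper bottle with black cap, 26 mm across, 52 mm tall, body straight to about 34 mm, cap 18 mm across; 0.04 kg. Round and standing upright on the worktop at the start; the point is on its axis half-way up, 26 mm above its foot; +z is its upward axis
- pad_1_top (a point): one of four identical black rubber pads in a straight row on the aluminium rail: a disc 66 mm across with two thin grey rings, 3 mm thick, fixed; the point is the centre of its upper face, 9 mm above the worktop. Pads 1, 2, 3, 4 follow one another along the row, 85 mm apart; the rail is a plate 400 x 88 x 6 mm fixed to the worktop, the row along its middle; +z is up, x across the row and y along it (from pad 4 to pad 1)
- pad_2_top (a point): one of four identical black rubber pads in a straight row on the aluminium rail: a disc 66 mm across with two thin grey rings, 3 mm thick, fixed; the point is the centre of its upper face, 9 mm above the worktop. Pads 1, 2, 3, 4 follow one another along the row, 85 mm apart; the rail is a plate 400 x 88 x 6 mm fixed to the worktop, the row along its middle; +z is up, x across the row and y along it (from pad 4 to pad 1)
- pad_3_top (a point): one of four identical black rubber pads in a straight row on the aluminium rail: a disc 66 mm across with two thin grey rings, 3 mm thick, fixed; the point is the centre of its upper face, 9 mm above the worktop. Pads 1, 2, 3, 4 follow one another along the row, 85 mm apart; the rail is a plate 400 x 88 x 6 mm fixed to the worktop, the row along its middle; +z is up, x across the row and y along it (from pad 4 to pad 1)
- pad_4_top (a point): one of four identical black rubber pads in a straight row on the aluminium rail: a disc 66 mm across with two thin grey rings, 3 mm thick, fixed; the point is the centre of its upper face, 9 mm above the worktop. Pads 1, 2, 3, 4 follow one another along the row, 85 mm apart; the rail is a plate 400 x 88 x 6 mm fixed to the worktop, the row along its middle; +z is up, x across the row and y along it (from pad 4 to pad 1)
- tall_end: the tall end plate of the rail: an upright aluminium plate across one end of the row, 70 mm wide, 5 mm thick, 80 mm high, with a thin black strip on its top edge; fixed, it rises from the rail 60 mm beyond the centre of the last pad (beside pad 1 on some starts, beside pad 4 on others; the other end has a narrower bare plate, 40 mm wide and only 22 mm high). The origin is at its foot, on the rail, 6 mm above the worktop
- wash_bottle_mid (a point): bystander, to be left standing: white plastic wash bottle, blue cap, bent thin spout, body 60 mm across, 181 mm tall, left of the rail; the point is 60 mm above its foot, 23 mm from the body's axis towards the spout. (Also solid: on the far right, from about x = 0.57 m back and y = -0.27 m to the right, a machine under a blue cover, 0.3 m high: come round in front of it)
Things that resemble listed ones, but are neither listed nor needed, are in the scene too. Leave any turquoise look-alike of the part that bears amber_jar_mid alone.

How it is judged:
At the end, for the whole second after the job is handed in: Counting from the tall end plate, the amber bottle, white bottle, steel flask and dropper bottle stand on the first, second, third and fourth pad, each with its axis within 14 mm of the pad's centre, its foot on the pad (height within 4 mm), upright within 0.1 rad, released and at rest (((horizontal distance between tall_end and pad_1_top below 0.1 m and horizontal distance between amber_jar_mid and pad_1_top below 0.014 m and horizontal distance between white_bottle_mid and pad_2_top below 0.014 m and horizontal distance between steel_flask_mid and pad_3_top below 0.014 m and horizontal distance between dropper_bottle_mid and pad_4_top below 0.014 m) or (horizontal distance between tall_end and pad_4_top below 0.1 m and horizontal distance between amber_jar_mid and pad_4_top below 0.014 m and horizontal distance between white_bottle_mid and pad_3_top below 0.014 m and horizontal distance between steel_flask_mid and pad_2_top below 0.014 m and horizontal distance between dropper_bottle_mid and pad_1_top below 0.014 m)) and height (world z) of amber_jar_mid between 0.061 and 0.069 m and angle between each of amber_jar_mid, white_bottle_mid, steel_flask_mid, dropper_bottle_mid's own z axis and vertical below 0.1 rad and linear speed of each of amber_jar, white_bottle, steel_flask, dropper_bottle below 0.02 m/s and height (world z) of white_bottle_mid between 0.046 and 0.054 m and height (world z) of steel_flask_mid between 0.0425 and 0.0505 m and height (world z) of dropper_bottle_mid between 0.031 and 0.039 m); the robot touches nothing.
It fails at once if the wash bottle is pushed more than 30 mm away or knocked over (distance of wash_bottle_mid from where it was at the start of the episode above 0.03 m or angle between wash_bottle_mid's own z axis and vertical above 0.5 rad).
It also fails if it takes over 104 s, if anything falls off the work surface, if the arm or the gripper's body presses on something with over 40 N, if the wrist force passes 120 N, or if a joint passes its speed limit or range.

## Working session

There is one attempt and no reset: what is moved stays moved. The work goes in short steps, Python scripts to look and compute and a tool call to move; the robot and the scene stay as the last step left them, time stands still between calls to the robot, and variables do not carry over. Pictures are saved under pics/ and viewed, and the job is handed in when it is done.

Besides the shell and the picture viewer there is one more tool, called after ">>>" as name([rows], argument=value, ...), one row to a line, values as JSON. jog_arm: Moves the arm, as the interface text tells. Its arguments: {"type":"object","properties":{"plan":{"type":"array"},"claw":{"type":"number"},"squeeze":{"type":"number"}},"required":["plan"]}

```bash
ls; mkdir -p pics; python3 - <<'E'
from rig import *
import cv2,json
print(read_state())
for n in ["scene","top"]:
    c=read_camera(n); cv2.imwrite(f"pics/{n}0.png",c["image"][:,:,::-1])
    print(n,c["fovy"],c["cx"],c["cy"],c["camera_from_world"])
E
```

```text
pics
{'clock': 0.0, 'qpos': array([-1.44710268e+00,  2.45780805e-01,  1.55898263e+00,  1.03424537e-05,
        1.33868343e+00, -1.74095982e-01]), 'qvel': array([ 0.00032614,  0.00041743, -0.00102334,  0.000348  ,  0.00028989,
        0.00203373]), 'joint_efforts': array([-6.06347530e-04, -4.15830159e+01, -3.14602125e+01,  6.85038627e-02,
        3.32489039e-02, -1.26221012e-04]), 'eef_pos': array([ 0.19065756, -0.62083999,  0.22638347]), 'ee_rot': array([ 0.1042398 ,  0.69930299,  0.10555033, -0.69926284]), 'contact_force': array([ 0.02926984, -0.82680384, -0.42180597]), 'wrist_torque': array([ 0.04278806, -0.0225346 ,  0.02405413]), 'gripper_width': 0.9956906322790536}
scene 54.9870291860321 283.01191944142823 212.17246847052263 [[-0.71485528 -0.69926401 -0.00343246  0.44247532]
 [-0.49559398  0.51009482 -0.7029864   0.26917986]
 [ 0.49332397 -0.50083243 -0.711195    0.7037765 ]
 [ 0.          0.          0.          1.        ]]
top 55.59324782357132 281.61525460244195 210.07096423379429 [[ 0.02025909 -0.99941577  0.02752624  0.07314182]
 [-0.9919144  -0.02354172 -0.12470606  0.55178977]
 [ 0.12528122 -0.02477724 -0.99181183  0.95847754]
 [ 0.          0.          0.          1.        ]]
```

View pics/scene0.png

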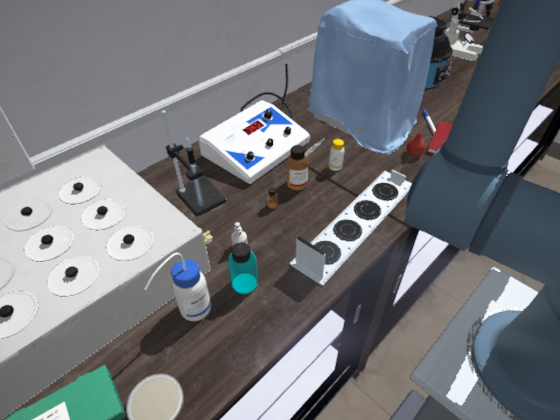

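View pics/top0.png

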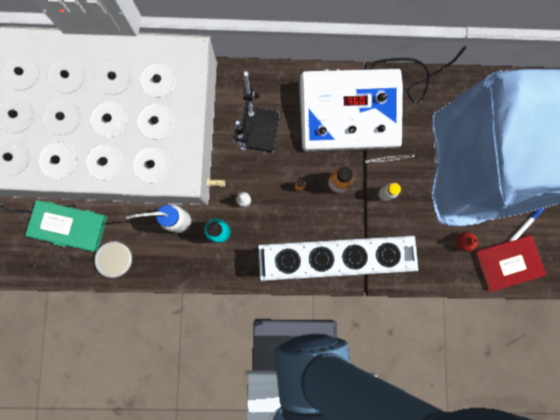

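```bash
python3 - <<'E'
import cv2
a=cv2.imread("pics/top0.png")[150:290,190:430]; cv2.imwrite("pics/topc.png",cv2.resize(a,None,fx=3.3,fy=3.3,interpolation=cv2.INTER_CUBIC))
a=cv2.imread("pics/scene0.png")[125:300,215:425]; cv2.imwrite("pics/scenec.png",cv2.resize(a,None,fx=3.4,fy=3.4,interpolation=cv2.INTER_CUBIC))
E
```

```text
(no output)
```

View pics/topc.png

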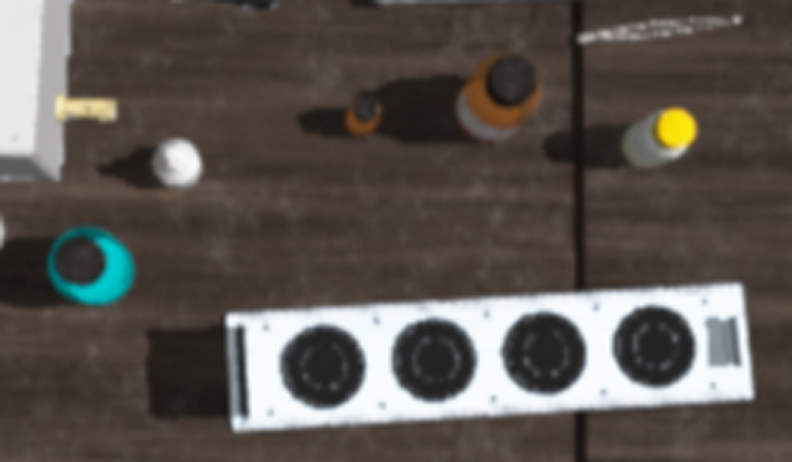

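View pics/scenec.png

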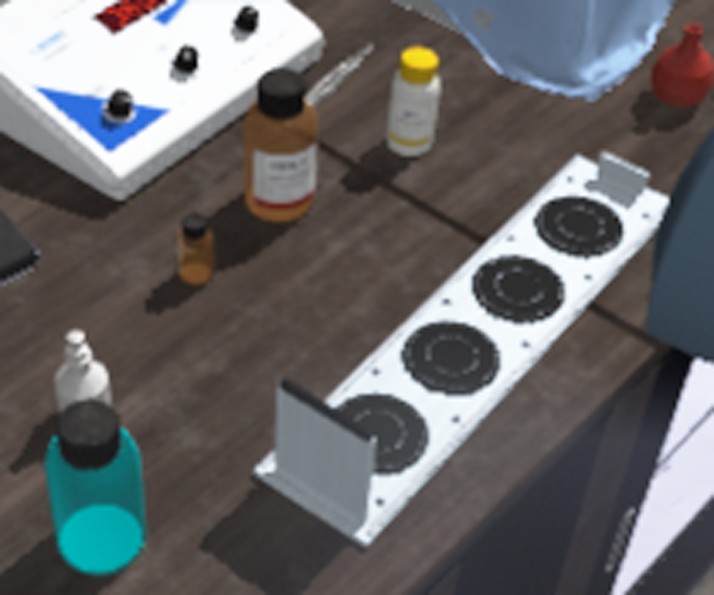

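```bash
cat > h.py <<'E'
from rig import *
import numpy as np,cv2
def ray(c,u,v,z):
    f=c["image"].shape[0]/2/np.tan(np.radians(c["fovy"])/2)
    M=c["camera_from_world"];R=M[:3,:3];o=-R.T@M[:3,3]
    d=R.T@np.array([(u-c["cx"])/f,(v-c["cy"])/f,1]); return o+d*(z-o[2])/d[2]
def proj(c,p):
    f=c["image"].shape[0]/2/np.tan(np.radians(c["fovy"])/2)
    q=c["camera_from_world"]@np.append(p,1);return c["cx"]+f*q[0]/q[2],c["cy"]+f*q[1]/q[2]
E
cat > m.py <<'E'
from h import *
t=read_camera("top");s=read_camera("scene")
T=lambda u,v,z:ray(t,(u+.5)/3.3-.5+190,(v+.5)/3.3-.5+150,z).round(4)[:2]
S=lambda u,v,z:ray(s,(u+.5)/3.4-.5+215,(v+.5)/3.4-.5+125,z).round(4)[:2]
for n,a,b,z in [("amber",(512,79),(285,84),.112),("white",(676,126),(421,56),.082),("flask",(178,156),(75,336),.075),("drop",(367,104),(195,222),.052)]:
    print(n,T(*a,z),S(*b,z))
for a,b in zip([(323,366),(434,360),(544,353),(654,346)],[(379,433),(450,358),(518,288),(579,226)]):print("pad",T(*a,.009),S(*b,.009))
E
python3 m.py
```

```text
amber [ 0.6292 -0.0582] [ 0.6252 -0.0597]
white [ 0.6042 -0.1838] [ 0.6024 -0.1872]
flask [0.5743 0.1778] [0.5762 0.1818]
drop [0.6208 0.0396] [0.6161 0.0398]
pad [0.4256 0.0672] [0.4241 0.0657]
pad [ 0.4319 -0.0176] [ 0.4315 -0.0167]
pad [ 0.4389 -0.102 ] [ 0.4383 -0.1026]
pad [ 0.446 -0.187] [ 0.4446 -0.1867]
```

```bash
cat > ov.py <<'E'
from h import *
import sys
objs={"amber":(.627,-.059,.027,.075,.0175,.112),"white":(.603,-.1855,.018,.06,.014,.082),"flask":(.5755,.18,.017,.035,.006,.075),"drop":(.6185,.04,.013,.034,.009,.052)}
pads=[(.425,.067),(.4318,-.0175),(.4387,-.102),(.4453,-.1868)]
for n,(x0,y0,w,h,k) in {"top":(180,140,250,150,3.2),"scene":(150,125,270,200,2.9)}.items():
    c=read_camera(n); im=c["image"][y0:y0+h,x0:x0+w,::-1]
    im=cv2.resize(im,None,fx=k,fy=k,interpolation=cv2.INTER_CUBIC)
    def circ(x,y,z,r,col):
        p=np.array([proj(c,(x+r*np.cos(a),y+r*np.sin(a),z)) for a in np.linspace(0,6.28,50)])
        p=(p-[x0,y0]+.5)*k-.5
        cv2.polylines(im,[np.round(p*16).astype(int)],True,col,1,cv2.LINE_AA,4)
    for x,y,r,hb,rc,ht in objs.values():
        circ(x,y,0.0,r,(0,255,0));circ(x,y,hb,r,(0,255,0));circ(x,y,ht,rc,(255,0,255))
    for x,y in pads: circ(x,y,.009,.033,(0,255,255))
    cv2.imwrite(f"pics/{sys.argv[1]}_{n}.png",im)
E
python3 ov.py ov1
python3 - <<'E'
import cv2
a=cv2.imread("pics/scene0.png")[200:330,130:270]; cv2.imwrite("pics/boxs.png",cv2.resize(a,None,fx=4,fy=4,interpolation=cv2.INTER_CUBIC))
E
```

```text
(no output)
```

View pics/ov1_top.png

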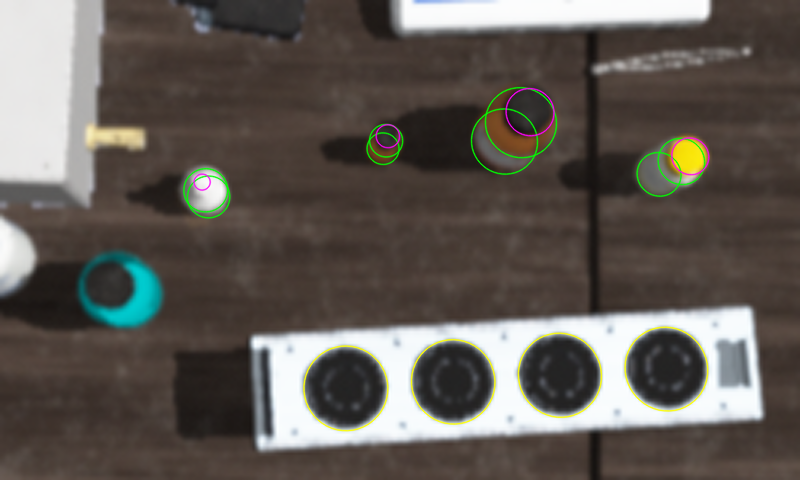

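View pics/ov1_scene.png

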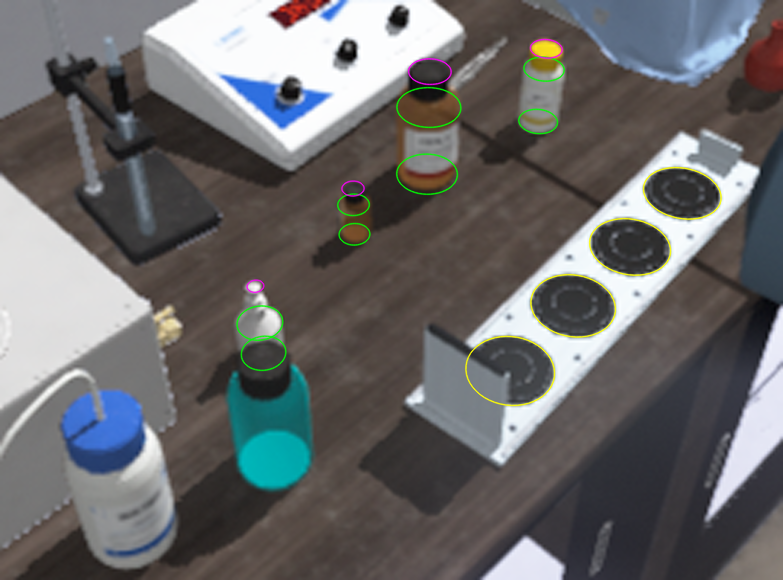

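View pics/boxs.png

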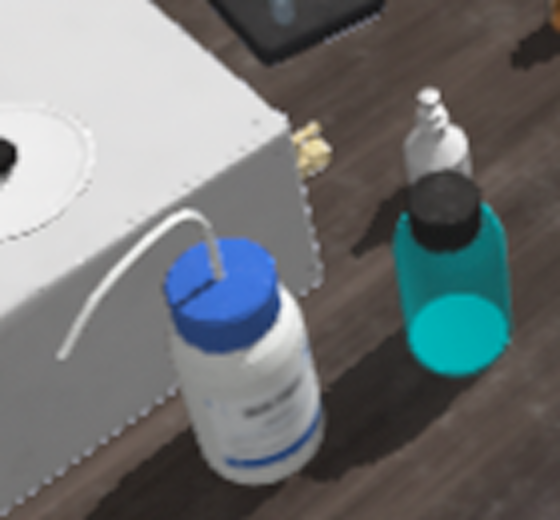

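```bash
python3 - <<'E'
from h import *
from scipy.optimize import brentq
t=read_camera("top");s=read_camera("scene")
b=ray(s,210,271,0);print("box bottom",b)
for z in (.08,.1,.12,.15,.18): print(z,ray(s,201.7,232,z).round(3),proj(t,ray(s,201.7,232,z)))
print("turq foot", ray(s,130+458/4,200+335/4,0), "cap top",ray(s,130+445/4,200+195/4,.112),ray(t,180+107/3.2,140+283/3.2,.112))
E
```

```text
box bottom [0.57049008 0.26955922 0.        ]
0.08 [0.605 0.25  0.08 ] (np.float64(213.56430114350246), np.float64(182.9297849617526))
0.1 [0.589 0.259 0.1  ] (np.float64(208.17129372678897), np.float64(188.13560305405542))
0.12 [0.573 0.268 0.12 ] (np.float64(202.5145181649628), np.float64(193.59603399516413))
0.15 [0.548 0.281 0.15 ] (np.float64(193.49084719774038), np.float64(202.3064966276782))
0.18 [0.523 0.295 0.18 ] (np.float64(183.7527512422003), np.float64(211.70658681721193))
turq foot [0.49436618 0.2403009  0.        ] cap top [0.49319393 0.23872087 0.112     ] [0.49449689 0.24099368 0.112     ]
```

```bash
cat > nx.py <<'E'
from h import *
from scipy.spatial.transform import Rotation as Ro
import sys
# target x y z theta(jaw dir angle from +x, mod pi) [lean: tilt of tool, rad]
a=list(map(float,sys.argv[1:]))
st=read_state();q=st["ee_rot"];R=Ro.from_quat([q[1],q[2],q[3],q[0]])
M=R.as_matrix();p=st["eef_pos"]
print("t",round(st["clock"],2),"p",p.round(4),"xax",M[:,0].round(3),"yax",M[:,1].round(3),"F",st["contact_force"].round(1),"w",round(st["gripper_width"]*94,1),"q",st["qpos"].round(2))
if a:
    x,y,z,th=a[:4]
    xa=np.array([0,0,-1.]); ya=np.array([np.cos(th),np.sin(th),0])
    if ya@M[:,1]<0: ya=-ya
    G=np.stack([xa,ya,np.cross(xa,ya)],1)
    rv=(R.inv()*Ro.from_matrix(G)).as_rotvec()
    d=np.array([x,y,z])-p
    print("turn",rv.round(4),"shift after turn",(G.T@d).round(4),"shift now",(M.T@d).round(4))
E
python3 nx.py .45 -.1 .25 .08
```

```text
t 0.4 p [ 0.1907 -0.6213  0.2273] xax [-0.  0. -1.] yax [ 0.293 -0.956 -0.   ] F [ 0.3 -0.6  0. ] w 93.9 q [-1.45  0.25  1.56 -0.    1.34 -0.17]
turn [-1.353e+00 -2.000e-04  2.000e-04] shift after turn [-0.0227  0.3001 -0.4989] shift now [-0.0226 -0.4223 -0.4008]
```

>>> jog_arm([
  [[-0.002, -0.014, -0.038, -0.11, 0, 0], [-0.002, -0.014, -0.038, -0.11, 0, 0], [-0.002, -0.014, -0.038, -0.11, 0, 0], [-0.002, -0.014, -0.038, -0.11, 0, 0], [-0.002, -0.014, -0.038, -0.11, 0, 0], [-0.002, -0.014, -0.038, -0.11, 0, 0], [-0.002, -0.014, -0.038, -0.11, 0, 0], [-0.002, -0.014, -0.038, -0.11, 0, 0], [-0.002, -0.014, -0.038, -0.11, 0, 0], [-0.002, -0.014, -0.038, -0.11, 0, 0], [-0.002, -0.014, -0.038, -0.11, 0, 0], [-0.002, -0.014, -0.038, -0.11, 0, 0]],
], claw=0, squeeze=20)

```text
clock: 1.4
eef_pos: [0.3241, -0.1846, 0.2502]
ee_rot: [0.526, 0.474, 0.524, -0.474]
contact_force: [0.5, 0.2, 1.2]
gripper_width: 1.004
```

```bash
python3 nx.py .627 -.059 .2 .08
```

```text
t 1.4 p [ 0.3241 -0.1846  0.2502] xax [ 0.002 -0.002 -1.   ] yax [0.995 0.101 0.002] F [0.5 0.2 1.2] w 94.3 q [-0.82 -0.5   2.19  0.    1.45 -0.93]
turn [ 0.0215  0.0019 -0.0021] shift after turn [ 0.0502  0.312  -0.1009] shift now [ 0.0506  0.314  -0.0943]
```

>>> jog_arm([
  [[0.006, 0.039, -0.012, 0.003, 0, 0], [0.006, 0.039, -0.012, 0.003, 0, 0], [0.006, 0.039, -0.012, 0.003, 0, 0], [0.006, 0.039, -0.012, 0.003, 0, 0], [0.006, 0.039, -0.012, 0.003, 0, 0], [0.006, 0.039, -0.012, 0.003, 0, 0], [0.006, 0.039, -0.012, 0.003, 0, 0], [0.006, 0.039, -0.012, 0.003, 0, 0], [0, 0, 0, 0, 0, 0]],
])

```text
clock: 2.15
eef_pos: [0.6272, -0.0452, 0.2151]
ee_rot: [0.535, 0.479, 0.507, -0.477]
contact_force: [-0.7, 0.1, -1.3]
gripper_width: 1.001
```

```bash
python3 nx.py .627 -.059 .053 .08; python3 ov.py ov2
```

```text
t 2.15 p [ 0.6272 -0.0452  0.2151] xax [ 0.032 -0.024 -0.999] yax [0.996 0.086 0.03 ] F [-0.7  0.1 -1.3] w 94.1 q [-0.25  0.19  1.65 -0.02  1.27 -0.33]
turn [ 0.0055  0.0266 -0.0297] shift after turn [ 0.1621 -0.0013  0.0137] shift now [ 0.1623 -0.0062  0.0094]
```

View pics/ov2_scene.png

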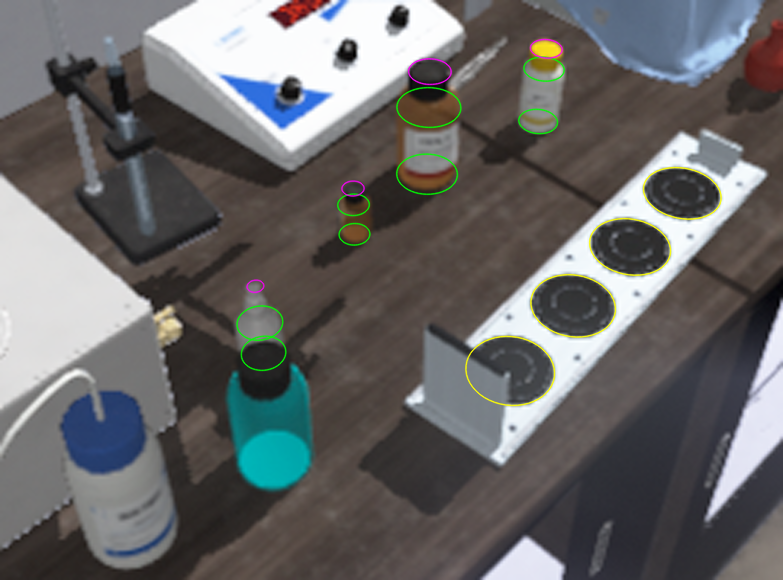

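```bash
cat > pic.py <<'E'
from h import *
import sys
a=[read_camera(n)["image"][:,:,::-1] for n in ("scene","top")]
cv2.imwrite(f"pics/{sys.argv[1]}.png",cv2.resize(np.hstack(a),(800,300)) if len(sys.argv)<3 else a[int(sys.argv[2])])
E
python3 pic.py a1
```

```text
(no output)
```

View pics/a1.png

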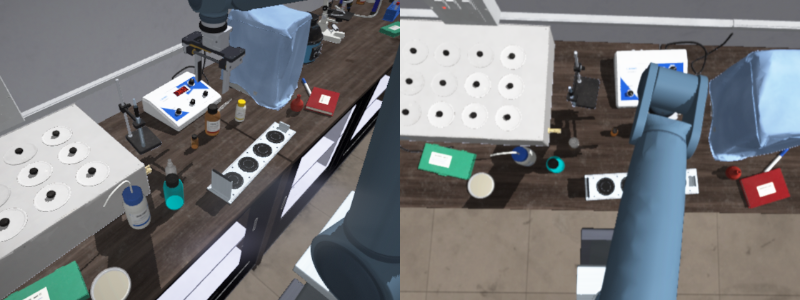

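>>> jog_arm([
  [[0, 0, 0, 0.006, 0.027, -0.03], [0.03, 0, 0.013, 0, 0, 0], [0.03, 0, 0, 0, 0, 0], [0, 0, 0, 0, 0, 0]],
])

```text
clock: 2.68
eef_pos: [0.6231, -0.0649, 0.1651]
ee_rot: [0.522, 0.484, 0.513, -0.48]
contact_force: [-0.9, -0.7, -1.0]
gripper_width: 0.999
```

```bash
python3 nx.py .627 -.059 .053 .08; python3 pic.py a2 0
```

```text
t 2.68 p [ 0.6231 -0.0649  0.1651] xax [ 0.013 -0.004 -1.   ] yax [0.997 0.072 0.012] F [-0.9 -0.7 -1. ] w 93.9 q [-0.28  0.24  1.68 -0.    1.21 -0.36]
turn [-0.0084  0.0051 -0.0122] shift after turn [ 0.1121  0.0044 -0.0056] shift now [ 0.1121  0.0029 -0.0062]
```

View pics/a2.png

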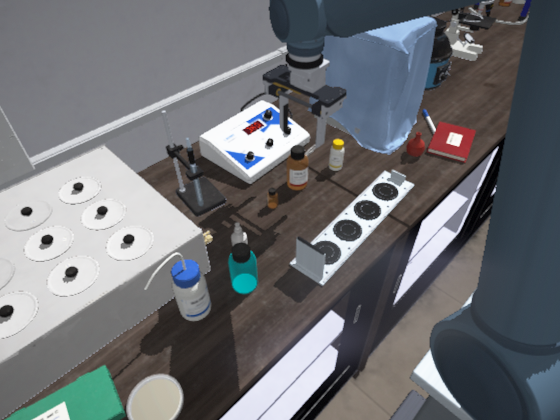

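>>> jog_arm([
  [[0, 0.004, -0.006, -0.008, 0.005, -0.012], [0, 0, 0, 0, 0, 0], [0, 0, 0, 0, 0, 0]],
])

```text
clock: 3.03
eef_pos: [0.6314, -0.0596, 0.1774]
ee_rot: [0.524, 0.482, 0.515, -0.477]
contact_force: [-0.1, 0.0, 0.6]
gripper_width: 0.997
```

```bash
python3 nx.py .627 -.059 .053 .08
```

```text
t 3.03 p [ 0.6314 -0.0596  0.1774] xax [ 0.015 -0.004 -1.   ] yax [0.997 0.08  0.015] F [-0.1  0.   0.6] w 93.7 q [-0.27  0.25  1.65  0.    1.23 -0.35]
turn [-0.0002  0.0054 -0.0148] shift after turn [ 0.1244 -0.0044 -0.0009] shift now [ 0.1243 -0.0062 -0.0016]
```

>>> jog_arm([
  [[0.02, -0.005, -0.001, 0, 0.005, -0.015], [0.02, 0, 0, 0, 0, 0], [0.02, 0, 0, 0, 0, 0], [0.02, 0, 0, 0, 0, 0], [0.02, 0, 0, 0, 0, 0], [0.01, 0, 0, 0, 0, 0], [0.005, 0, 0, 0, 0, 0], [0, 0, 0, 0, 0, 0]],
])

```text
clock: 3.7
eef_pos: [0.6277, -0.0581, 0.0579]
ee_rot: [0.521, 0.479, 0.519, -0.479]
contact_force: [-0.2, 0.3, 0.3]
gripper_width: 0.999
```

```bash
python3 nx.py .627 -.059 .053 .08
```

```text
t 3.7 p [ 0.6277 -0.0581  0.0579] xax [ 0.003 -0.002 -1.   ] yax [0.997 0.083 0.003] F [-0.2  0.3  0.3] w 93.9 q [-0.27  0.4   1.7  -0.    1.04 -0.35]
turn [ 0.0027  0.002  -0.0031] shift after turn [ 0.0049 -0.0008  0.0009] shift now [ 0.0049 -0.0008  0.0009]
```

Good alignment. Close on it.

>>> jog_arm([
  [[0.005, -0.001, 0.001, 0, 0, 0], [0, 0, 0, 0, 0, 0], [0, 0, 0, 0, 0, 0], [0, 0, 0, 0, 0, 0], [0, 0, 0, 0, 0, 0], [0, 0, 0, 0, 0, 0], [0, 0, 0, 0, 0, 0], [0, 0, 0, 0, 0, 0], [0, 0, 0, 0, 0, 0], [0, 0, 0, 0, 0, 0]],
], claw=255, squeeze=20)

```text
clock: 4.53
eef_pos: [0.6294, -0.0598, 0.0569]
ee_rot: [0.524, 0.48, 0.517, -0.477]
contact_force: [0.5, -0.2, -0.6]
gripper_width: 0.565
```

```bash
python3 nx.py .425 .067 .065 .08
```

```text
t 4.53 p [ 0.6294 -0.0598  0.0569] xax [ 0.01  -0.004 -1.   ] yax [0.997 0.083 0.009] F [ 0.5 -0.2 -0.6] w 53.1 q [-0.27  0.4   1.7  -0.    1.03 -0.36]
turn [ 0.0029  0.0044 -0.0095] shift after turn [-0.0081 -0.1936 -0.1428] shift now [-0.0106 -0.1931 -0.1433]
```

>>> jog_arm([
  [[-0.02, 0, 0, 0, 0.004, -0.009], [-0.03, 0, 0, 0, 0, 0], [-0.02, -0.01, -0.01, 0, 0, 0], [0, -0.028, -0.022, 0, 0, 0], [0, -0.03, -0.023, 0, 0, 0], [0, -0.03, -0.023, 0, 0, 0], [0, -0.03, -0.023, 0, 0, 0], [0, -0.024, -0.018, 0, 0, 0], [0, -0.016, -0.012, 0, 0, 0], [0, -0.01, -0.006, 0, 0, 0], [0, -0.005, -0.003, 0, 0, 0], [0, 0, 0, 0, 0, 0]],
])

```text
clock: 5.53
eef_pos: [0.4243, 0.0693, 0.1262]
ee_rot: [0.519, 0.479, 0.521, -0.48]
contact_force: [0.4, -0.0, -2.0]
gripper_width: 0.566
```

```bash
python3 nx.py .425 .067 .067 .08
```

```text
t 5.53 p [0.4243 0.0693 0.1262] xax [-0.003  0.001 -1.   ] yax [ 0.997  0.081 -0.003] F [ 0.4 -0.  -2. ] w 53.2 q [-0.1  -0.17  2.18  0.    1.13 -0.18]
turn [ 0.0009 -0.0011  0.0031] shift after turn [0.0592 0.0005 0.0024] shift now [0.0592 0.0007 0.0025]
```

>>> jog_arm([
  [[0.015, 0, 0.001, 0, 0, 0], [0.015, 0.001, 0.001, 0, 0, 0], [0.013, 0, 0, 0, 0, 0], [0.008, 0, 0, 0, 0, 0], [0.004, 0, 0, 0, 0, 0], [0, 0, 0, 0, 0, 0]],
])

```text
clock: 6.03
eef_pos: [0.4308, 0.0653, 0.0711]
ee_rot: [0.521, 0.481, 0.518, -0.479]
contact_force: [0.3, 0.3, -1.7]
gripper_width: 0.567
```

```bash
python3 nx.py .425 .067 .067 .08;python3 ov.py b1
```

```text
t 6.03 p [0.4308 0.0653 0.0711] xax [ 0.004 -0.    -1.   ] yax [0.997 0.079 0.004] F [ 0.3  0.3 -1.7] w 53.3 q [-0.11 -0.05  2.2   0.    0.99 -0.19]
turn [-0.001   0.0007 -0.004 ] shift after turn [ 0.0041 -0.0057 -0.0022] shift now [ 0.004  -0.0057 -0.0022]
```

View pics/b1_scene.png

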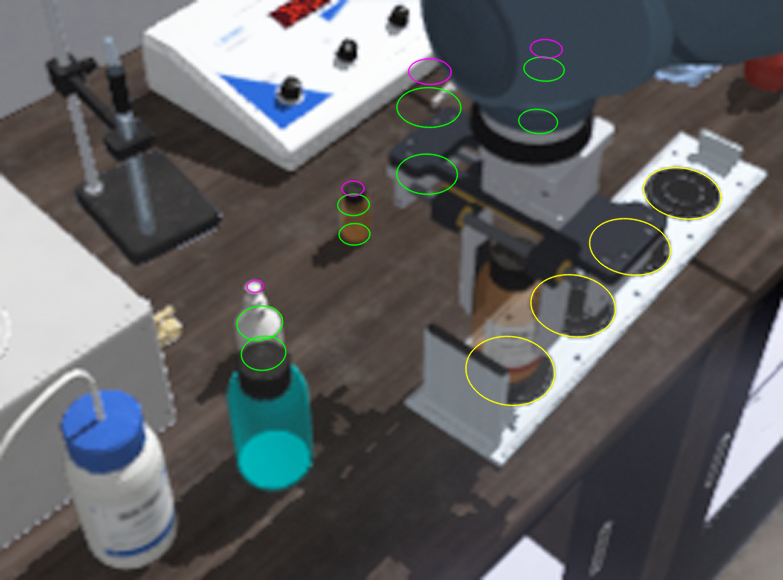

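>>> jog_arm([
  [[0.001, -0.004, -0.002, 0, 0, 0], [0.001, -0.002, 0, 0, 0, 0], [0.001, 0, 0, 0, 0, 0], [0, 0, 0, 0, 0, 0]],
])

```text
clock: 6.47
eef_pos: [0.4265, 0.0668, 0.0709]
ee_rot: [0.522, 0.482, 0.517, -0.478]
contact_force: [-0.0, 0.5, -1.5]
gripper_width: 0.564
```

```bash
python3 nx.py .425 .067 .0665 .08
```

```text
t 6.47 p [0.4265 0.0668 0.0709] xax [ 0.01  -0.001 -1.   ] yax [0.997 0.079 0.01 ] F [-0.   0.5 -1.5] w 53.0 q [-0.11 -0.07  2.21  0.    0.99 -0.19]
turn [-0.0007  0.0018 -0.0101] shift after turn [ 0.0044 -0.0015 -0.0003] shift now [ 0.0044 -0.0016 -0.0003]
```

>>> jog_arm([
  [[0.004, -0.001, 0, 0, 0.002, -0.01], [0.002, 0, 0, 0, 0, 0], [0, 0, 0, 0, 0, 0]],
])

```text
clock: 6.72
eef_pos: [0.426, 0.0668, 0.0657]
ee_rot: [0.519, 0.48, 0.52, -0.48]
contact_force: [-0.6, 0.6, 0.8]
gripper_width: 0.567
```

```bash
python3 nx.py .425 .067 .0665 .08
```

```text
t 6.72 p [0.426  0.0668 0.0657] xax [ 0.  0. -1.] yax [0.997 0.079 0.   ] F [-0.6  0.6  0.8] w 53.3 q [-0.11 -0.05  2.21  0.    0.99 -0.19]
turn [-0.0004 -0.0002 -0.0002] shift after turn [-0.0008 -0.001  -0.0003] shift now [-0.0008 -0.001  -0.0003]
```

>>> jog_arm([
  [[0, 0, 0, 0, 0, 0], [0, 0, 0, 0, 0, 0], [0, 0, 0, 0, 0, 0], [0, 0, 0, 0, 0, 0], [0, 0, 0, 0, 0, 0], [0, 0, 0, 0, 0, 0]],
], claw=0)

```text
clock: 7.22
eef_pos: [0.4276, 0.0666, 0.0664]
ee_rot: [0.52, 0.481, 0.519, -0.479]
contact_force: [-0.9, -0.0, 0.8]
gripper_width: 0.954
```

```bash
python3 nx.py .603 -.1855 .2 .08
```

```text
t 7.22 p [0.4276 0.0666 0.0664] xax [ 0.004 -0.    -1.   ] yax [0.997 0.079 0.004] F [-0.9 -0.   0.8] w 89.7 q [-0.11 -0.05  2.2   0.    0.98 -0.19]
turn [-0.0006  0.0004 -0.0036] shift after turn [-0.1336  0.1547  0.2653] shift now [-0.1329  0.1553  0.2653]
```

>>> jog_arm([
  [[-0.015, 0, 0, 0, 0, 0], [-0.03, 0, 0, 0, 0, 0], [-0.035, 0, 0, 0, 0, 0], [-0.03, 0, 0, 0, 0, 0], [-0.02, 0.015, 0.025, 0, 0, 0], [0, 0.02, 0.034, 0, 0, 0], [0, 0.02, 0.034, 0, 0, 0], [0, 0.02, 0.034, 0, 0, 0], [0, 0.02, 0.034, 0, 0, 0], [0, 0.02, 0.034, 0, 0, 0], [0, 0.015, 0.025, 0, 0, 0], [0, 0.007, 0.012, 0, 0, 0]],
])

```text
clock: 8.22
eef_pos: [0.5874, -0.1618, 0.2032]
ee_rot: [0.523, 0.479, 0.519, -0.477]
contact_force: [0.1, -0.2, 0.4]
gripper_width: 1.004
```

```bash
python3 nx.py .603 -.1855 .12 .08; python3 ov.py c1
```

```text
t 8.22 p [ 0.5874 -0.1618  0.2032] xax [ 0.006 -0.003 -1.   ] yax [0.996 0.086 0.006] F [ 0.1 -0.2  0.4] w 94.4 q [-0.45  0.17  1.69  0.    1.27 -0.54]
turn [ 0.006   0.003  -0.0058] shift after turn [0.0832 0.0136 0.0249] shift now [0.0834 0.013  0.0247]
```

View pics/c1_scene.png

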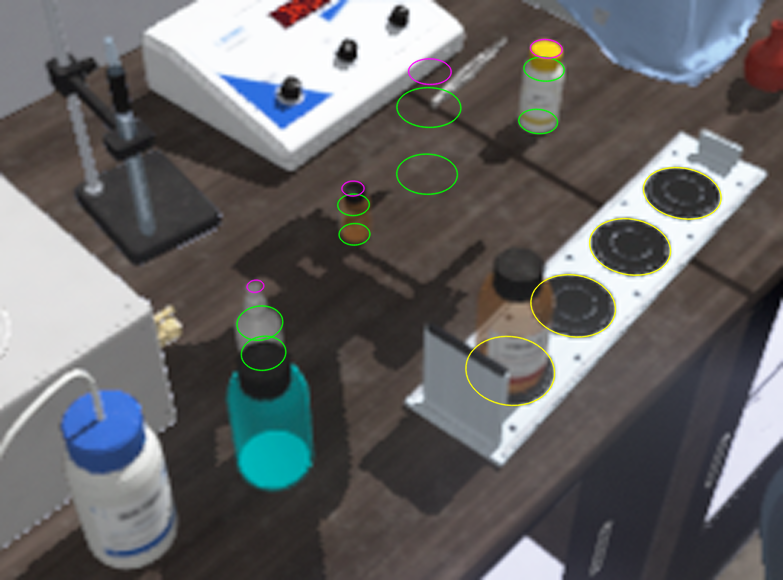

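```bash
python3 pic.py c2
```

```text
(no output)
```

View pics/c2.png

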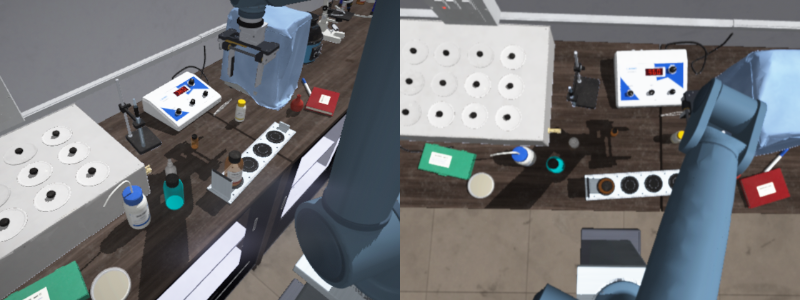

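```bash
python3 - <<'E'
import numpy as np
from scipy.optimize import least_squares
D=[((.1907,-.6208,.2264),(-1.4471,.2458,1.5590,0,1.3387)),((.5874,-.1618,.2032),(-.45,.17,1.69,0,1.27)),((.4276,.0666,.0664),(-.11,-.05,2.20,0,.98)),((.6277,-.0581,.0579),(-.27,.4,1.7,0,1.04)),((.3241,-.1846,.2502),(-.82,-.5,2.19,0,1.45))]
for p,q in D:
    c,s=np.cos(q[0]),np.sin(q[0]); print("r",p[0]*c+p[1]*s,"lat",-p[0]*s+p[1]*c)
def f(v):
    a,L1,L2,k,b=v;o=[]
    for p,q in D:
        c,s=np.cos(q[0]),np.sin(q[0]);r=p[0]*c+p[1]*s
        o+= [a+L1*np.sin(q[1])+L2*np.sin(q[1]+q[2])-r, k+L1*np.cos(q[1])+L2*np.cos(q[1]+q[2])-p[2]]
    return o
r=least_squares(f,[0,.4,.4,0,0]);print(r.x,r.cost,np.round(r.fun,3))
E
```

```text
r 0.6395854709387164 lat 0.11264792658589129
r 0.5993000513411595 lat 0.10980641357627355
r 0.41770439265052767 lat 0.11313867756189196
r 0.6204560881204907 lat 0.11143223373072107
r 0.3560774134495005 lat 0.11102632854919348
[-0.01842912  0.40193757  0.56565748 -0.03026828  0.        ] 0.0002922143135471059 [-0.01   0.002 -0.008  0.001  0.017 -0.005  0.006 -0.004 -0.006  0.005]
```

```bash
python3 - <<'E'
s=open("nx.py").read()
s=s.replace("if ya@M","if len(a)>4:\n        ph=a[4];xa=np.array([np.sin(ph)*np.cos(th),np.sin(ph)*np.sin(th),-np.cos(ph)]);ya=np.array([-np.sin(th),np.cos(th),0])\n    if ya@M")
open("nx.py","w").write(s)
E
python3 nx.py .5 -.14 .2 -.3 .5
```

```text
t 8.42 p [ 0.5855 -0.1581  0.2028] xax [ 0.004 -0.001 -1.   ] yax [0.996 0.088 0.004] F [-0.2  0.5 -0.1] w 94.0 q [-0.45  0.16  1.7   0.    1.28 -0.54]
turn [-1.1572 -0.4363  0.2925] shift after turn [-0.0392 -0.0079 -0.0777] shift now [ 0.0025 -0.0836 -0.0256]
```

>>> jog_arm([
  [[-0.003, -0.03, 0, -0.11, 0, 0], [-0.003, -0.03, 0.005, -0.11, 0, 0], [0, -0.02, 0.005, -0.11, 0, 0], [0, -0.01, 0, -0.11, 0, 0], [0, 0, 0, -0.11, 0, 0], [0, 0, 0, -0.11, 0, 0], [0, 0, 0, -0.11, 0, 0], [0, 0, 0, -0.11, 0, 0], [0, 0, 0, -0.11, 0, 0], [0, 0, 0, -0.11, 0, 0], [0, 0, 0, -0.05, 0, 0], [0, 0, 0, 0, 0, 0]],
])

```text
clock: 9.42
eef_pos: [0.4881, -0.1677, 0.2058]
ee_rot: [0.701, 0.091, 0.702, -0.088]
contact_force: [0.4, 0.4, 0.8]
gripper_width: 0.999
```

```bash
python3 nx.py .5 -.15 .2 -.3 .5
```

```text
t 9.42 p [ 0.4881 -0.1677  0.2058] xax [-0.001  0.004 -1.   ] yax [0.252 0.968 0.004] F [0.4 0.4 0.8] w 93.9 q [-0.55 -0.05  1.92  0.    1.28 -1.87]
turn [ 0.0434 -0.5017 -0.0153] shift after turn [0.008  0.0204 0.0026] shift now [0.0059 0.0201 0.0071]
```

>>> jog_arm([
  [[0, 0.004, 0, 0, -0.1, 0], [0, 0.004, 0, 0, -0.1, 0], [0, 0.004, 0, 0.01, -0.1, 0], [0, 0.004, 0, 0.01, -0.1, 0], [0, 0, 0, 0.01, -0.08, -0.01], [0, 0, 0, 0, 0, 0], [0, 0, 0, 0, 0, 0]],
])

```text
clock: 10.0
eef_pos: [0.49, -0.1436, 0.2042]
ee_rot: [0.851, 0.078, 0.505, -0.121]
contact_force: [0.2, -0.7, -0.6]
gripper_width: 0.997
```

```bash
python3 nx.py .601 -.185 .038 -.3 .5; python3 pic.py c3
```

```text
t 10.0 p [ 0.49   -0.1436  0.2042] xax [ 0.46  -0.128 -0.878] yax [0.286 0.958 0.01 ] F [ 0.2 -0.7 -0.6] w 93.7 q [-0.58 -0.37  2.25  0.21  0.8  -1.97]
turn [ 0.0042 -0.002  -0.0141] shift after turn [ 0.2025 -0.0068  0.0241] shift now [ 0.2024 -0.0097  0.0245]
```

View pics/c3.png

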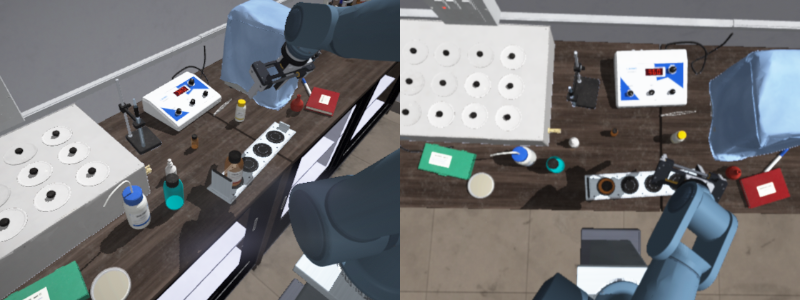

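>>> jog_arm([
  [[0.01, -0.007, 0.012, 0.004, 0, -0.014], [0.02, 0, 0.012, 0, 0, 0], [0.025, 0, 0, 0, 0, 0], [0.025, 0, 0, 0, 0, 0], [0.02, 0, 0, 0, 0, 0], [0.01, 0, 0, 0, 0, 0], [0, 0, 0, 0, 0, 0]],
])

```text
clock: 10.68
eef_pos: [0.5706, -0.1775, 0.1219]
ee_rot: [0.851, 0.075, 0.504, -0.129]
contact_force: [0.3, 0.3, 0.1]
gripper_width: 1.001
```

```bash
python3 nx.py .601 -.185 .038 -.3 .5; python3 pic.py c4
```

```text
t 10.68 p [ 0.5706 -0.1775  0.1219] xax [ 0.459 -0.144 -0.877] yax [ 0.295  0.956 -0.002] F [0.3 0.3 0.1] w 94.1 q [-0.54  0.01  2.09  0.21  0.56 -1.97]
turn [0.0018 0.0015 0.0016] shift after turn [ 0.0886  0.0018 -0.0128] shift now [ 0.0886  0.002  -0.013 ]
```

View pics/c4.png

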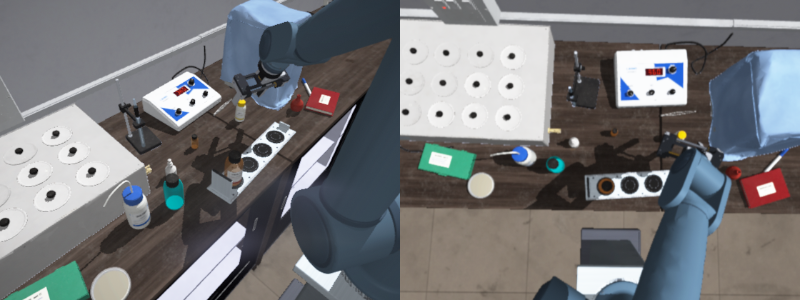

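```bash
python3 - <<'E'
from h import *
t=read_camera("top")
for u,v in [(437,224),(433,205),(470,224)]:
  for z in (0,.1,.3): print(u,v,z,ray(t,u,v,z).round(3))
E
python3 nx.py .582 -.170 .12 -.7 .5;  python3 nx.py .601 -.184 .038 -.7 .5
```

```text
437 224 0 [ 0.527 -0.319  0.   ]
437 224 0.1 [ 0.517 -0.277  0.1  ]
437 224 0.3 [ 0.497 -0.193  0.3  ]
433 205 0 [ 0.577 -0.31   0.   ]
433 205 0.1 [ 0.562 -0.269  0.1  ]
433 205 0.3 [ 0.532 -0.186  0.3  ]
470 224 0 [ 0.529 -0.406  0.   ]
470 224 0.1 [ 0.519 -0.355  0.1  ]
470 224 0.3 [ 0.499 -0.254  0.3  ]
t 10.83 p [ 0.5707 -0.1777  0.1247] xax [ 0.462 -0.146 -0.875] yax [ 0.295  0.956 -0.003] F [-0.2  0.4  0.8] w 94.3 q [-0.54  0.    2.1   0.21  0.56 -1.97]
turn [ 0.3528  0.0065 -0.1902] shift after turn [0.0058 0.0132 0.001 ] shift now [0.0082 0.0107 0.0052]
t 10.83 p [ 0.5707 -0.1777  0.1247] xax [ 0.462 -0.146 -0.875] yax [ 0.295  0.956 -0.003] F [-0.2  0.4  0.8] w 94.3 q [-0.54  0.    2.1   0.21  0.56 -1.97]
turn [ 0.3528  0.0065 -0.1902] shift after turn [ 0.0891  0.0147 -0.0177] shift now [ 0.0907  0.0032 -0.0151]
```

>>> jog_arm([
  [[0, 0.004, 0, 0.088, 0.002, -0.048], [0, 0.004, -0.005, 0.088, 0.002, -0.048], [0, 0.004, -0.005, 0.088, 0.002, -0.048], [0, 0.002, -0.004, 0.08, 0.002, -0.045], [0, 0, 0, 0, 0, 0], [0, 0, 0, 0, 0, 0]],
])

```text
clock: 11.33
eef_pos: [0.5683, -0.1641, 0.1267]
ee_rot: [0.819, 0.157, 0.482, -0.269]
contact_force: [-0.2, -0.9, 0.0]
gripper_width: 0.995
```

```bash
python3 nx.py .601 -.184 .038 -.7 .5; python3 pic.py c5 0
```

```text
t 11.33 p [ 0.5683 -0.1641  0.1267] xax [ 0.39  -0.29  -0.874] yax [ 0.592  0.806 -0.003] F [-0.2 -0.9  0. ] w 93.6 q [-0.43  0.01  2.09 -0.19  0.56 -1.23]
turn [ 0.0592  0.008  -0.0294] shift after turn [ 0.096   0.0058 -0.0093] shift now [ 0.0961  0.0036 -0.0098]
```

View pics/c5.png

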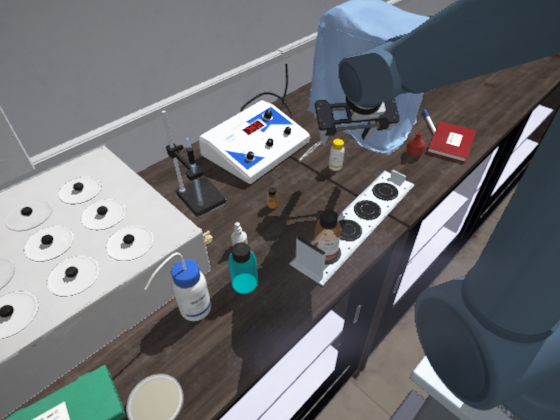

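>>> jog_arm([
  [[0, 0.003, -0.006, 0.055, 0.008, -0.029], [0.015, 0.002, -0.003, 0, 0, 0], [0.015, 0, 0, 0, 0, 0], [0.012, 0, 0, 0, 0, 0], [0.005, 0, 0, 0, 0, 0], [0, 0, 0, 0, 0, 0]],
])

```text
clock: 11.93
eef_pos: [0.5839, -0.1746, 0.0837]
ee_rot: [0.81, 0.173, 0.477, -0.294]
contact_force: [0.1, -0.1, 0.4]
gripper_width: 1.0
```

```bash
python3 nx.py .601 -.184 .038 -.7 .5
```

```text
t 11.93 p [ 0.5839 -0.1746  0.0837] xax [ 0.371 -0.311 -0.875] yax [ 0.642  0.766 -0.   ] F [ 0.1 -0.1  0.4] w 94.0 q [-0.42  0.13  2.05 -0.29  0.49 -1.07]
turn [ 0.0023  0.0056 -0.0009] shift after turn [ 0.0493  0.0039 -0.0051] shift now [ 0.0493  0.0038 -0.0054]
```

>>> jog_arm([
  [[0.008, 0.003, -0.005, 0, 0.005, 0], [0.012, 0.001, 0, 0, 0, 0], [0.012, 0, 0, 0, 0, 0], [0.01, 0, 0, 0, 0, 0], [0.006, 0, 0, 0, 0, 0], [0, 0, 0, 0, 0, 0]],
])

```text
clock: 12.43
eef_pos: [0.6023, -0.1848, 0.0393]
ee_rot: [0.809, 0.174, 0.478, -0.294]
contact_force: [0.7, -0.6, -0.3]
gripper_width: 1.003
```

```bash
python3 nx.py .601 -.184 .038 -.7 .5; python3 pic.py c6
```

```text
t 12.43 p [ 0.6023 -0.1848  0.0393] xax [ 0.37  -0.309 -0.876] yax [0.642 0.767 0.001] F [ 0.7 -0.6 -0.3] w 94.3 q [-0.42  0.26  2.   -0.33  0.41 -1.03]
turn [ 0.002   0.0036 -0.0021] shift after turn [ 0.0004 -0.0002 -0.002 ] shift now [ 0.0004 -0.0002 -0.002 ]
```

View pics/c6.png

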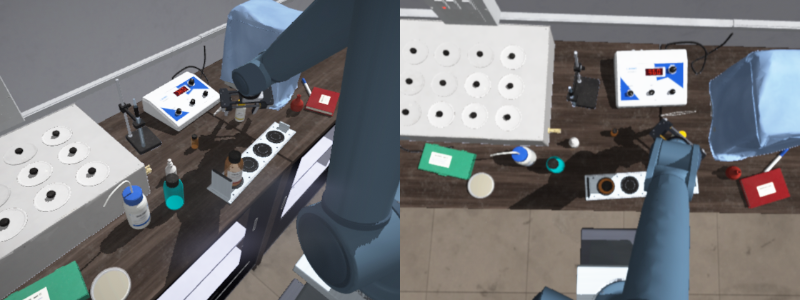

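>>> jog_arm([
  [[0, 0, 0, 0, 0, 0], [0, 0, 0, 0, 0, 0], [0, 0, 0, 0, 0, 0], [0, 0, 0, 0, 0, 0], [0, 0, 0, 0, 0, 0], [0, 0, 0, 0, 0, 0], [0, 0, 0, 0, 0, 0], [0, 0, 0, 0, 0, 0], [0, 0, 0, 0, 0, 0], [0, 0, 0, 0, 0, 0]],
], claw=255, squeeze=12)

```text
clock: 13.37
eef_pos: [0.6036, -0.1846, 0.0437]
ee_rot: [0.811, 0.174, 0.475, -0.294]
contact_force: [0.3, -0.1, 0.2]
gripper_width: 0.376
```

```bash
python3 nx.py .545 -.06 .044 -.7 .5
```

```text
t 13.37 p [ 0.6036 -0.1846  0.0437] xax [ 0.375 -0.311 -0.873] yax [0.641 0.767 0.002] F [ 0.3 -0.1  0.2] w 35.4 q [-0.42  0.26  2.   -0.33  0.41 -1.03]
turn [ 0.0022  0.0093 -0.004 ] shift after turn [-0.0602  0.0576 -0.1096] shift now [-0.061   0.0581 -0.1089]
```

>>> jog_arm([
  [[-0.015, 0, 0, 0, 0, 0], [-0.025, 0, 0, 0, 0, 0], [-0.02, 0.01, -0.01, 0, 0, 0], [-0.01, 0.014, -0.02, 0, 0, 0], [0, 0.014, -0.024, 0, 0, 0], [0, 0.012, -0.022, 0, 0, 0], [0, 0.006, -0.015, 0, 0, 0], [0, 0.002, -0.008, 0, 0, 0], [0, 0, 0, 0, 0, 0]],
])

```text
clock: 14.12
eef_pos: [0.5453, -0.0587, 0.0574]
ee_rot: [0.81, 0.175, 0.475, -0.295]
contact_force: [0.0, 0.5, -1.6]
gripper_width: 0.374
```

```bash
python3 nx.py .545 -.06 .044 -.69 .51
```

```text
t 14.12 p [ 0.5453 -0.0587  0.0574] xax [ 0.375 -0.311 -0.873] yax [0.644 0.765 0.003] F [ 0.   0.5 -1.6] w 35.2 q [-0.21  0.08  2.17 -0.51  0.49 -0.67]
turn [-0.0101 -0.0012  0.0018] shift after turn [ 0.012  -0.0012 -0.006 ] shift now [ 0.012  -0.0012 -0.006 ]
```

>>> jog_arm([
  [[0.004, 0, -0.002, 0, 0, 0], [0.004, 0, -0.002, 0, 0, 0], [0.003, 0, -0.002, 0, 0, 0], [0, 0, 0, 0, 0, 0]],
])

```text
clock: 14.45
eef_pos: [0.5462, -0.0598, 0.0442]
ee_rot: [0.81, 0.175, 0.475, -0.295]
contact_force: [-0.3, 0.4, -1.4]
gripper_width: 0.378
```

```bash
python3 nx.py .545 -.06 .044 -.69 .51; python3 pic.py d1 0
```

```text
t 14.45 p [ 0.5462 -0.0598  0.0442] xax [ 0.375 -0.312 -0.873] yax [0.644 0.765 0.004] F [-0.3  0.4 -1.4] w 35.5 q [-0.21  0.11  2.17 -0.54  0.46 -0.64]
turn [-0.0108 -0.0004  0.0018] shift after turn [-0.0002 -0.001  -0.0008] shift now [-0.0002 -0.001  -0.0008]
```

View pics/d1.png

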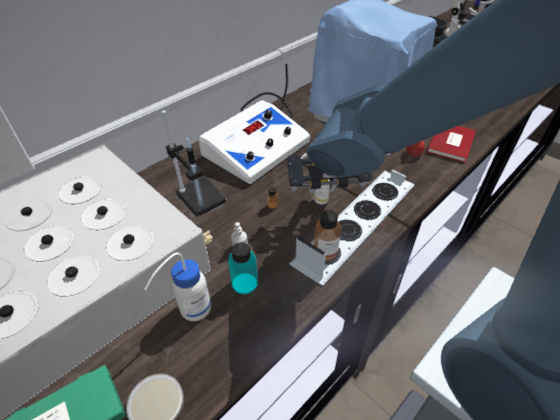

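>>> jog_arm([
  [[0.002, 0, -0.001, 0, 0, 0], [0.001, 0, 0, 0, 0, 0], [0, 0, 0, 0, 0, 0]],
])

```text
clock: 14.8
eef_pos: [0.5492, -0.0616, 0.0437]
ee_rot: [0.812, 0.175, 0.472, -0.295]
contact_force: [-0.1, 0.5, -1.2]
gripper_width: 0.377
```

>>> jog_arm([
  [[0, 0, 0, 0, 0, 0], [0, 0, 0, 0, 0, 0], [0, 0, 0, 0, 0, 0], [0, 0, 0, 0, 0, 0], [0, 0, 0, 0, 0, 0], [0, 0, 0, 0, 0, 0], [-0.015, 0, 0, 0, 0, 0], [-0.025, 0, 0, 0, 0, 0], [-0.03, 0, 0, 0, 0, 0], [-0.03, 0, 0, 0, 0, 0], [-0.015, 0, 0, 0, 0, 0], [0, 0, 0, 0, 0, 0]],
], claw=0)

```text
clock: 15.8
eef_pos: [0.5033, -0.0245, 0.1465]
ee_rot: [0.811, 0.176, 0.474, -0.296]
contact_force: [0.4, 0.0, 0.6]
gripper_width: 0.999
```

```bash
sed -i 's/"white":(.603,-.1855/"white":(.5475,-.061/; s/"amber":(.627,-.059,.027,.075,.0175,.112)/"amber":(.425,.067,.027,.075,.0175,.112)/' ov.py; python3 nx.py .547 -.061 .16 .08;  python3 ov.py d2
```

```text
t 15.8 p [ 0.5033 -0.0245  0.1465] xax [ 0.376 -0.313 -0.872] yax [0.646 0.763 0.005] F [0.4 0.  0.6] w 93.9 q [-0.14 -0.2   2.24 -0.41  0.7  -0.75]
turn [ 0.7696  0.4819 -0.2059] shift after turn [-0.0135  0.0406  0.0398] shift now [0.016  0.0005 0.0562]
```

View pics/d2_scene.png

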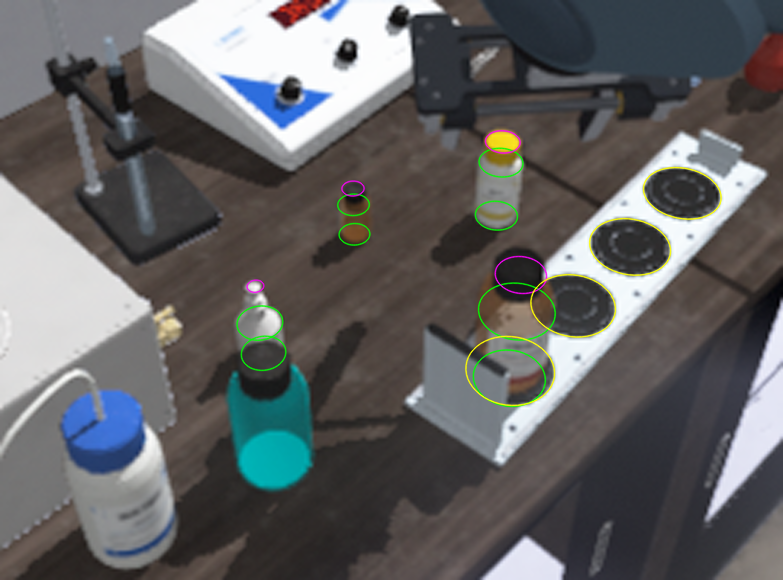

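>>> jog_arm([
  [[-0.01, 0, 0, 0.096, 0.06, -0.026], [0, 0, 0, 0.096, 0.06, -0.026], [0, 0, 0, 0.096, 0.06, -0.026], [0, 0, 0, 0.096, 0.06, -0.026], [0, 0, 0, 0.096, 0.06, -0.026], [0, 0, 0, 0.096, 0.06, -0.026], [0, 0, 0, 0.096, 0.06, -0.026], [0, 0, 0, 0.096, 0.06, -0.026], [0, 0, 0, 0, 0, 0], [0, 0, 0, 0, 0, 0]],
])

```text
clock: 16.73
eef_pos: [0.4932, -0.0245, 0.1337]
ee_rot: [0.492, 0.485, 0.527, -0.496]
contact_force: [0.2, 1.0, 0.4]
gripper_width: 1.003
```

```bash
python3 nx.py .5475 -.061 .13 .08
```

```text
t 16.73 p [ 0.4932 -0.0245  0.1337] xax [-0.046  0.023 -0.999] yax [ 0.998  0.039 -0.045] F [0.2 1.  0.4] w 94.3 q [-0.28  0.02  1.99  0.01  1.18 -0.33]
turn [-0.0417 -0.0257  0.0444] shift after turn [0.0037 0.0512 0.0407] shift now [0.0004 0.053  0.0386]
```

>>> jog_arm([
  [[0, 0.01, 0.008, -0.04, -0.025, 0.043], [0, 0.017, 0.014, 0, 0, 0], [0, 0.014, 0.011, 0, 0, 0], [0, 0.008, 0.006, 0, 0, 0], [0, 0.003, 0.002, 0, 0, 0], [0, 0, 0, 0, 0, 0], [0, 0, 0, 0, 0, 0]],
])

```text
clock: 17.32
eef_pos: [0.5453, -0.0609, 0.1249]
ee_rot: [0.521, 0.473, 0.524, -0.479]
contact_force: [-0.3, 0.6, 0.8]
gripper_width: 1.003
```

```bash
python3 nx.py .5475 -.061 .046 .08
```

```text
t 17.32 p [ 0.5453 -0.0609  0.1249] xax [-0.01  -0.004 -1.   ] yax [ 0.996  0.094 -0.01 ] F [-0.3  0.6  0.8] w 94.2 q [-0.31  0.13  1.89 -0.01  1.13 -0.4 ]
turn [0.0139 0.0034 0.0099] shift after turn [0.0789 0.0022 0.0003] shift now [0.0789 0.003  0.0001]
```

>>> jog_arm([
  [[0.01, 0.002, 0, 0.013, 0.003, 0.01], [0.02, 0, 0, 0, 0, 0], [0.02, 0, 0, 0, 0, 0], [0.015, 0, 0, 0, 0, 0], [0.008, 0, 0, 0, 0, 0], [0.003, 0, 0, 0, 0, 0], [0, 0, 0, 0, 0, 0], [0, 0, 0, 0, 0, 0]],
])

```text
clock: 17.98
eef_pos: [0.5448, -0.0573, 0.0474]
ee_rot: [0.522, 0.478, 0.52, -0.478]
contact_force: [0.3, -0.8, 1.0]
gripper_width: 1.002
```

```bash
python3 nx.py .5475 -.061 .046 .08
```

```text
t 17.98 p [ 0.5448 -0.0573  0.0474] xax [ 0.002 -0.002 -1.   ] yax [0.996 0.087 0.002] F [ 0.3 -0.8  1. ] w 94.2 q [-0.31  0.25  1.92 -0.    0.97 -0.4 ]
turn [ 0.0069  0.0022 -0.0019] shift after turn [0.0014 0.0024 0.0039] shift now [0.0014 0.0024 0.0039]
```

>>> jog_arm([
  [[0, 0.002, 0.004, 0.006, 0.002, 0], [0, 0, 0, 0, 0, 0], [0, 0, 0, 0, 0, 0], [0, 0, 0, 0, 0, 0], [0, 0, 0, 0, 0, 0], [0, 0, 0, 0, 0, 0], [0, 0, 0, 0, 0, 0], [0, 0, 0, 0, 0, 0], [0, 0, 0, 0, 0, 0], [0, 0, 0, 0, 0, 0]],
], claw=255, squeeze=12)

```text
clock: 18.82
eef_pos: [0.5502, -0.0624, 0.0517]
ee_rot: [0.523, 0.481, 0.517, -0.478]
contact_force: [-0.2, 0.8, -0.2]
gripper_width: 0.375
```

```bash
python3 nx.py .4318 -.0175 .1 .08
```

```text
t 18.82 p [ 0.5502 -0.0624  0.0517] xax [ 0.009 -0.002 -1.   ] yax [0.997 0.08  0.009] F [-0.2  0.8 -0.2] w 35.2 q [-0.32  0.25  1.91  0.    0.97 -0.4 ]
turn [ 0.0005  0.0029 -0.0087] shift after turn [-0.0483 -0.1144 -0.0542] shift now [-0.0495 -0.1139 -0.0541]
```

>>> jog_arm([
  [[-0.015, 0, 0, 0, 0, 0], [-0.02, 0, 0, 0, 0, 0], [-0.01, -0.01, -0.005, 0, 0, 0], [0, -0.025, -0.011, 0, 0, 0], [0, -0.028, -0.013, 0, 0, 0], [0, -0.024, -0.012, 0, 0, 0], [0, -0.014, -0.007, 0, 0, 0], [0, -0.008, -0.004, 0, 0, 0], [0, -0.004, -0.002, 0, 0, 0], [0, 0, 0, 0, 0, 0]],
])

```text
clock: 19.65
eef_pos: [0.4265, -0.0153, 0.0953]
ee_rot: [0.522, 0.481, 0.518, -0.478]
contact_force: [0.1, -0.3, -0.4]
gripper_width: 0.381
```

```bash
python3 nx.py .4318 -.0175 .0607 .08
```

```text
t 19.65 p [ 0.4265 -0.0153  0.0953] xax [ 0.006 -0.001 -1.   ] yax [0.997 0.08  0.006] F [ 0.1 -0.3 -0.4] w 35.8 q [-0.3  -0.13  2.21  0.    1.05 -0.38]
turn [ 0.0001  0.0017 -0.0064] shift after turn [0.0346 0.0051 0.0026] shift now [0.0347 0.0049 0.0025]
```

>>> jog_arm([
  [[0.008, 0.003, 0.001, 0, 0, 0], [0.01, 0.001, 0.001, 0, 0, 0], [0.008, 0, 0, 0, 0, 0], [0.004, 0, 0, 0, 0, 0], [0, 0, 0, 0, 0, 0]],
])

```text
clock: 20.07
eef_pos: [0.4343, -0.0185, 0.0634]
ee_rot: [0.522, 0.481, 0.516, -0.478]
contact_force: [-0.6, -0.2, -1.3]
gripper_width: 0.377
```

```bash
python3 nx.py .4318 -.0175 .0607 .08
```

```text
t 20.07 p [ 0.4343 -0.0185  0.0634] xax [ 0.009 -0.002 -1.   ] yax [0.997 0.079 0.009] F [-0.6 -0.2 -1.3] w 35.5 q [-0.31 -0.04  2.2   0.    0.97 -0.38]
turn [-0.0007  0.0029 -0.0092] shift after turn [ 0.0027 -0.0024 -0.0012] shift now [ 0.0026 -0.0025 -0.0012]
```

>>> jog_arm([
  [[0.002, -0.002, -0.001, 0, 0, 0], [0.002, 0, 0, 0, 0, 0], [0.001, 0, 0, 0, 0, 0], [0, 0, 0, 0, 0, 0]],
])

```text
clock: 20.4
eef_pos: [0.433, -0.0183, 0.0602]
ee_rot: [0.521, 0.48, 0.518, -0.479]
contact_force: [1.1, -0.5, -0.8]
gripper_width: 0.376
```

```bash
python3 nx.py .4318 -.0175 .0607 .08
```

```text
t 20.4 p [ 0.433  -0.0183  0.0602] xax [ 0.005 -0.002 -1.   ] yax [0.997 0.08  0.005] F [ 1.1 -0.5 -0.8] w 35.4 q [-0.3  -0.04  2.21 -0.    0.97 -0.38]
turn [-0.0001  0.0025 -0.0051] shift after turn [-0.0005 -0.0011 -0.0009] shift now [-0.0005 -0.0011 -0.0009]
```

>>> jog_arm([
  [[0.001, 0, 0, 0, 0, 0], [0, 0, 0, 0, 0, 0], [0, 0, 0, 0, 0, 0], [0, 0, 0, 0, 0, 0], [0, 0, 0, 0, 0, 0], [0, 0, 0, 0, 0, 0], [-0.015, 0, 0, 0, 0, 0], [-0.03, 0, 0, 0, 0, 0], [-0.035, 0, 0, 0, 0, 0], [-0.03, 0, 0, 0, 0, 0], [-0.015, 0, 0, 0, 0, 0], [0, 0, 0, 0, 0, 0]],
], claw=0)

```text
clock: 21.4
eef_pos: [0.4305, -0.0175, 0.1877]
ee_rot: [0.52, 0.48, 0.519, -0.48]
contact_force: [-0.1, -0.7, 0.1]
gripper_width: 0.999
```

```bash
python3 nx.py .5755 .18 .14 .15; python3 pic.py e1
```

```text
t 21.4 p [ 0.4305 -0.0175  0.1877] xax [ 0.001 -0.001 -1.   ] yax [0.997 0.08  0.001] F [-0.1 -0.7  0.1] w 93.9 q [-0.3  -0.26  2.13 -0.    1.27 -0.38]
turn [-0.0704  0.0007 -0.001 ] shift after turn [ 0.0477  0.1729 -0.1736] shift now [ 0.0477  0.1602 -0.1853]
```

View pics/e1.png

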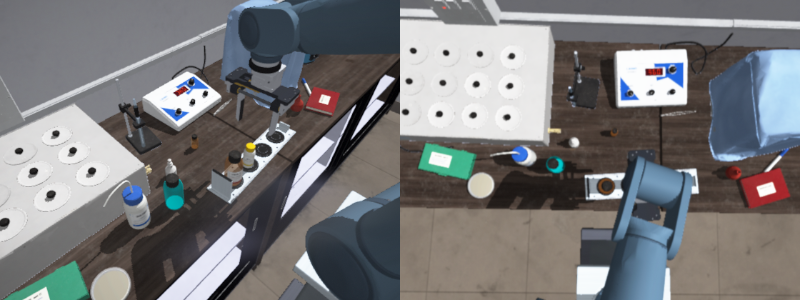

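>>> jog_arm([
  [[0, 0.018, -0.018, -0.035, 0, 0], [0, 0.027, -0.027, -0.035, 0, 0], [0, 0.028, -0.028, 0, 0, 0], [0, 0.028, -0.028, 0, 0, 0], [0, 0.026, -0.026, 0, 0, 0], [0, 0.02, -0.02, 0, 0, 0], [0, 0.012, -0.012, 0, 0, 0], [0, 0.006, -0.006, 0, 0, 0], [0, 0, 0, 0, 0, 0]],
], claw=90)

```text
clock: 22.25
eef_pos: [0.5657, 0.1771, 0.1599]
ee_rot: [0.526, 0.453, 0.545, -0.47]
contact_force: [-0.3, -0.4, 0.2]
gripper_width: 0.646
```

```bash
python3 nx.py .5755 .18 .1 .15; python3 pic.py e2
```

```text
t 22.25 p [0.5657 0.1771 0.1599] xax [-0.035 -0.001 -0.999] yax [ 0.988  0.148 -0.035] F [-0.3 -0.4  0.2] w 60.8 q [ 0.11  0.2   1.74  0.    1.24 -0.04]
turn [-0.0015 -0.0045  0.0351] shift after turn [ 0.0599  0.0101 -0.0014] shift now [ 0.0595  0.0122 -0.0011]
```

View pics/e2.png

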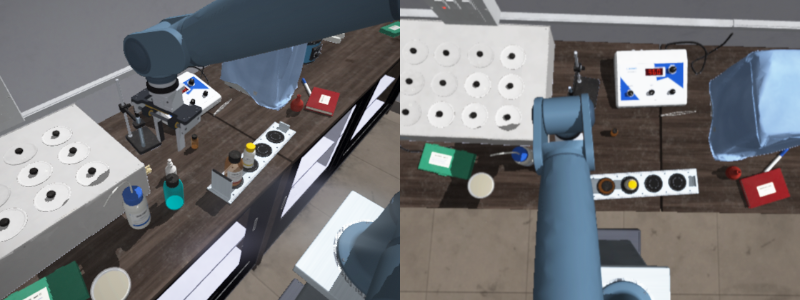

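>>> jog_arm([
  [[0, 0.01, -0.001, 0, -0.004, 0.033], [0.01, 0, 0, 0, 0, 0], [0.015, 0, 0, 0, 0, 0], [0.01, 0, 0, 0, 0, 0], [0, 0, 0, 0, 0, 0]],
])

```text
clock: 22.77
eef_pos: [0.5714, 0.1729, 0.1215]
ee_rot: [0.533, 0.462, 0.535, -0.465]
contact_force: [-0.8, 0.1, 0.2]
gripper_width: 0.651
```

```bash
python3 nx.py .5755 .18 .03 .15; python3 pic.py e3 0
```

```text
t 22.77 p [0.5714 0.1729 0.1215] xax [-0.005 -0.002 -1.   ] yax [ 0.99   0.141 -0.006] F [-0.8  0.1  0.2] w 61.2 q [ 0.1   0.24  1.77 -0.    1.14 -0.04]
turn [-0.0084  0.0008  0.0056] shift after turn [ 0.0915  0.0051 -0.0064] shift now [ 0.0914  0.0056 -0.0065]
```

View pics/e3.png

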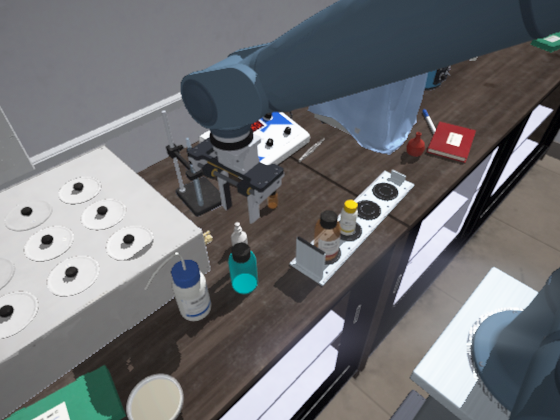

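>>> jog_arm([
  [[0, 0.005, -0.006, -0.008, 0, 0.005], [0.01, 0, 0, 0, 0, 0], [0.01, 0, 0, 0, 0, 0], [0, 0, 0, 0, 0, 0]],
])

```text
clock: 23.2
eef_pos: [0.5788, 0.1804, 0.1043]
ee_rot: [0.538, 0.463, 0.534, -0.459]
contact_force: [-0.7, -0.1, -0.6]
gripper_width: 0.649
```

```bash
python3 nx.py .5755 .18 .03 .15
```

```text
t 23.2 p [0.5788 0.1804 0.1043] xax [ 0.007  0.    -1.   ] yax [0.989 0.15  0.007] F [-0.7 -0.1 -0.6] w 61.0 q [ 0.12  0.28  1.76 -0.    1.1  -0.03]
turn [ 0.0001  0.001  -0.0074] shift after turn [ 0.0743 -0.0033 -0.0001] shift now [ 0.0743 -0.0038 -0.0002]
```

>>> jog_arm([
  [[0.01, -0.003, 0, 0, 0, -0.007], [0.015, 0, 0, 0, 0, 0], [0.018, 0, 0, 0, 0, 0], [0.014, 0, 0, 0, 0, 0], [0.008, 0, 0, 0, 0, 0], [0.003, 0, 0, 0, 0, 0], [0, 0, 0, 0, 0, 0]],
])

```text
clock: 23.78
eef_pos: [0.5746, 0.1801, 0.0304]
ee_rot: [0.536, 0.46, 0.537, -0.462]
contact_force: [0.1, -1.0, 0.8]
gripper_width: 0.647
```

```bash
python3 nx.py .5755 .18 .028 .15; python3 pic.py e4 0;python3 - <<'E'
import cv2
a=cv2.imread("pics/e4.png")[150:300,160:330]; cv2.imwrite("pics/e4c.png",cv2.resize(a,None,fx=4,fy=4))
E
```

```text
t 23.78 p [0.5746 0.1801 0.0304] xax [-0.002 -0.001 -1.   ] yax [ 0.989  0.15  -0.002] F [ 0.1 -1.   0.8] w 60.8 q [ 0.12  0.39  1.78 -0.    0.98 -0.03]
turn [0.001  0.0011 0.0024] shift after turn [0.0024 0.0008 0.0002] shift now [0.0024 0.0008 0.0002]
```

View pics/e4c.png

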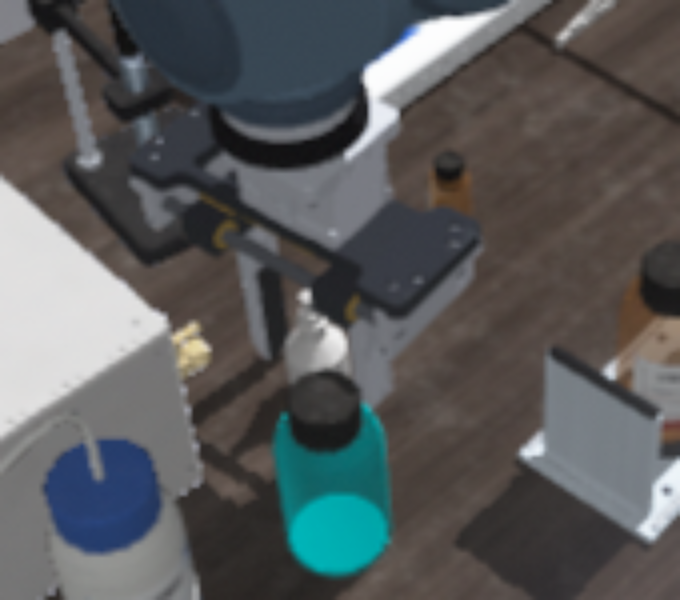

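>>> jog_arm([
  [[0.004, 0.001, 0, 0, 0, 0], [0.001, 0, 0, 0, 0, 0], [0, 0, 0, 0, 0, 0], [0, 0, 0, 0, 0, 0], [0, 0, 0, 0, 0, 0], [0, 0, 0, 0, 0, 0], [0, 0, 0, 0, 0, 0], [0, 0, 0, 0, 0, 0]],
], claw=255, squeeze=15)

```text
clock: 24.55
eef_pos: [0.5786, 0.1807, 0.0293]
ee_rot: [0.538, 0.462, 0.535, -0.46]
contact_force: [-0.5, 0.0, -0.6]
gripper_width: 0.353
```

```bash
python3 nx.py .4387 -.102 .16 .08
```

```text
t 24.55 p [0.5786 0.1807 0.0293] xax [ 0.005 -0.001 -1.   ] yax [0.989 0.151 0.005] F [-0.5  0.  -0.6] w 33.2 q [ 0.12  0.39  1.77 -0.    0.97 -0.03]
turn [ 0.0712  0.0012 -0.005 ] shift after turn [-0.1307 -0.1621  0.2706] shift now [-0.1312 -0.1803  0.2586]
```

>>> jog_arm([
  [[-0.015, 0, 0, 0, 0, 0], [-0.03, 0, 0, 0, 0, 0], [-0.035, 0, 0, 0, 0, 0], [-0.03, 0, 0, 0.02, 0, 0], [-0.015, -0.008, 0.015, 0.02, 0, 0], [0, -0.016, 0.028, 0.02, 0, 0], [0, -0.018, 0.03, 0.011, 0, 0], [0, -0.019, 0.032, 0, 0, 0], [0, -0.019, 0.032, 0, 0, 0], [0, -0.019, 0.032, 0, 0, 0], [0, -0.019, 0.032, 0, 0, 0], [0, -0.015, 0.022, 0, 0, 0]],
])

```text
clock: 25.55
eef_pos: [0.4616, -0.0579, 0.1602]
ee_rot: [0.524, 0.479, 0.519, -0.476]
contact_force: [-0.4, -0.7, -0.8]
gripper_width: 0.357
```

>>> jog_arm([
  [[0, -0.01, 0.018, 0, 0, 0], [0, -0.007, 0.01, 0, 0, 0], [0, -0.003, 0.005, 0, 0, 0], [0, 0, 0, 0, 0, 0]],
])

```text
clock: 25.88
eef_pos: [0.4408, -0.098, 0.1602]
ee_rot: [0.523, 0.481, 0.517, -0.479]
contact_force: [0.7, 0.1, -1.0]
gripper_width: 0.354
```

```bash
python3 nx.py .4387 -.102 .0385 .08
```

```text
t 25.88 p [ 0.4408 -0.098   0.1602] xax [ 0.008 -0.004 -1.   ] yax [0.997 0.08  0.008] F [ 0.7  0.1 -1. ] w 33.3 q [-0.47 -0.17  2.11  0.    1.19 -0.55]
turn [-0.0001  0.0043 -0.0077] shift after turn [ 0.1217 -0.0024  0.0039] shift now [ 0.1217 -0.0034  0.0033]
```

>>> jog_arm([
  [[0.01, -0.002, 0.003, 0, 0, 0], [0.02, 0, 0, 0, 0, 0], [0.025, 0, 0, 0, 0, 0], [0.02, 0, 0, 0, 0, 0], [0.012, 0, 0, 0, 0, 0], [0.006, 0, 0, 0, 0, 0], [0.002, 0, 0, 0, 0, 0], [0, 0, 0, 0, 0, 0]],
])

```text
clock: 26.55
eef_pos: [0.4419, -0.0975, 0.0587]
ee_rot: [0.525, 0.479, 0.518, -0.476]
contact_force: [-0.2, 0.5, -0.7]
gripper_width: 0.353
```

```bash
python3 nx.py .4387 -.102 .0385 .08
```

```text
t 26.55 p [ 0.4419 -0.0975  0.0587] xax [ 0.01  -0.003 -1.   ] yax [0.996 0.087 0.01 ] F [-0.2  0.5 -0.7] w 33.2 q [-0.47  0.01  2.16  0.    0.96 -0.56]
turn [ 0.0073  0.004  -0.0096] shift after turn [ 0.0202 -0.0035  0.0042] shift now [ 0.0201 -0.0038  0.0041]
```

>>> jog_arm([
  [[0.006, -0.003, 0.004, 0, 0, 0], [0.006, 0, 0, 0, 0, 0], [0.005, 0, 0, 0, 0, 0], [0.002, 0, 0, 0, 0, 0], [0, 0, 0, 0, 0, 0]],
])

```text
clock: 26.97
eef_pos: [0.4414, -0.1028, 0.0401]
ee_rot: [0.527, 0.479, 0.516, -0.475]
contact_force: [-0.8, -0.3, -1.3]
gripper_width: 0.355
```

```bash
python3 nx.py .4387 -.102 .0385 .08
```

```text
t 26.97 p [ 0.4414 -0.1028  0.0401] xax [ 0.015 -0.006 -1.   ] yax [0.996 0.088 0.014] F [-0.8 -0.3 -1.3] w 33.3 q [-0.48  0.05  2.17  0.    0.91 -0.57]
turn [ 0.0086  0.0067 -0.0141] shift after turn [ 0.0016 -0.0026 -0.001 ] shift now [ 0.0015 -0.0026 -0.0011]
```

>>> jog_arm([
  [[0.002, -0.002, -0.001, 0.008, 0.006, -0.01], [0.001, 0, 0, 0, 0, 0], [0.001, 0, 0, 0, 0, 0], [0, 0, 0, 0, 0, 0]],
])

```text
clock: 27.3
eef_pos: [0.4398, -0.1024, 0.0384]
ee_rot: [0.52, 0.48, 0.519, -0.479]
contact_force: [-0.8, -0.7, -0.9]
gripper_width: 0.354
```

```bash
python3 nx.py .4387 -.102 .0385 .08
```

```text
t 27.3 p [ 0.4398 -0.1024  0.0384] xax [ 0.002  0.001 -1.   ] yax [0.997 0.079 0.002] F [-0.8 -0.7 -0.9] w 33.3 q [-0.48  0.06  2.16  0.    0.92 -0.56]
turn [-0.0004 -0.0004 -0.0015] shift after turn [-0.0001 -0.001  -0.0005] shift now [-0.0001 -0.001  -0.0005]
```

Release, rise clear.

>>> jog_arm([
  [[0.001, 0, 0, 0, 0, 0], [0, 0, 0, 0, 0, 0], [0, 0, 0, 0, 0, 0], [0, 0, 0, 0, 0, 0], [0, 0, 0, 0, 0, 0], [0, 0, 0, 0, 0, 0], [-0.015, 0, 0, 0, 0, 0], [-0.03, 0, 0, 0, 0, 0], [-0.035, 0, 0, 0, 0, 0], [-0.03, 0, 0, 0, 0, 0], [-0.02, 0, 0, 0, 0, 0], [0, 0, 0, 0, 0, 0]],
], claw=0)

```text
clock: 28.3
eef_pos: [0.4383, -0.1019, 0.1714]
ee_rot: [0.518, 0.48, 0.52, -0.48]
contact_force: [1.3, 0.3, 0.7]
gripper_width: 1.003
```

```bash
python3 nx.py .6185 .04 .16 .08; python3 pic.py f1
```

```text
t 28.3 p [ 0.4383 -0.1019  0.1714] xax [-0.002  0.003 -1.   ] yax [ 0.997  0.079 -0.002] F [1.3 0.3 0.7] w 94.2 q [-0.48 -0.18  2.1   0.    1.22 -0.56]
turn [-0.0012 -0.0027  0.0019] shift after turn [ 0.0114  0.191  -0.1271] shift now [ 0.0114  0.1908 -0.1273]
```

View pics/f1.png

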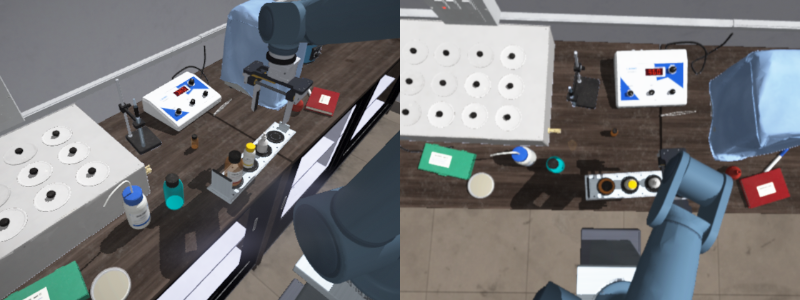

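```bash
python3 - <<'E'
from h import *
t=read_camera("top")
for u,v in [(303,150),(303,72),(246,150),(277,150)]:
  for z in (0,.05,.1): print(u,v,z,ray(t,u,v,z).round(3))
E
```

```text
303 150 0 [0.715 0.031 0.   ]
303 150 0.05 [0.701 0.035 0.05 ]
303 150 0.1 [0.686 0.039 0.1  ]
303 72 0 [0.931 0.034 0.   ]
303 72 0.05 [0.906 0.038 0.05 ]
303 72 0.1 [0.881 0.042 0.1  ]
246 150 0 [0.711 0.181 0.   ]
246 150 0.05 [0.697 0.177 0.05 ]
246 150 0.1 [0.683 0.174 0.1  ]
277 150 0 [0.713 0.1   0.   ]
277 150 0.05 [0.699 0.1   0.05 ]
277 150 0.1 [0.685 0.101 0.1  ]
```

>>> jog_arm([
  [[0, 0.02, -0.013, 0, 0, 0], [0, 0.03, -0.02, 0, 0, 0], [0, 0.033, -0.022, 0, 0, 0], [0, 0.033, -0.022, 0, 0, 0], [0, 0.03, -0.02, 0, 0, 0], [0, 0.022, -0.015, 0, 0, 0], [0, 0.012, -0.008, 0, 0, 0], [0, 0.006, -0.004, 0, 0, 0], [0, 0, 0, 0, 0, 0]],
], claw=110)

```text
clock: 29.2
eef_pos: [0.607, 0.0462, 0.1381]
ee_rot: [0.503, 0.473, 0.534, -0.489]
contact_force: [0.2, 0.3, -0.6]
gripper_width: 0.572
```

```bash
python3 nx.py .6185 .04 .09 .08; python3 pic.py f2 0
```

```text
t 29.2 p [0.607  0.0462 0.1381] xax [-0.047  0.014 -0.999] yax [ 0.996  0.075 -0.046] F [ 0.2  0.3 -0.6] w 53.8 q [-0.11  0.27  1.7   0.01  1.22 -0.19]
turn [-0.0056 -0.0173  0.0459] shift after turn [0.0481 0.011  0.0071] shift now [0.0474 0.0132 0.0079]
```

View pics/f2.png

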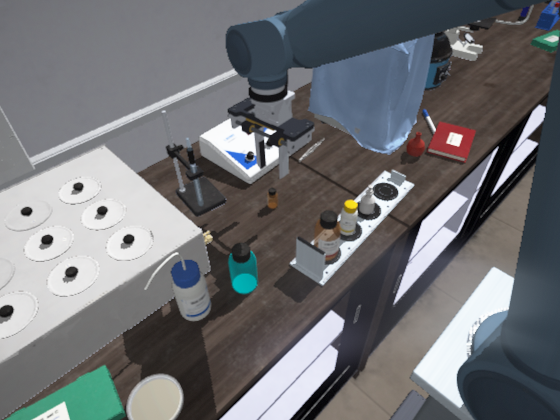

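>>> jog_arm([
  [[0, 0.01, 0.007, -0.1, -0.017, 0.045], [0, 0, 0, -0.1, 0, 0], [0, 0, 0, -0.08, 0, 0], [0, 0, 0, 0, 0, 0], [0, 0, 0, 0, 0, 0]],
])

```text
clock: 29.72
eef_pos: [0.6118, 0.0343, 0.1357]
ee_rot: [0.58, 0.402, 0.582, -0.403]
contact_force: [0.2, 0.5, 0.5]
gripper_width: 0.569
```

```bash
python3 nx.py .6185 .04 .09 .35
```

```text
t 29.72 p [0.6118 0.0343 0.1357] xax [-0.004  0.001 -1.   ] yax [ 0.936  0.351 -0.003] F [0.2 0.5 0.5] w 53.5 q [-0.13  0.26  1.72  0.    1.17 -0.49]
turn [ 0.0083 -0.0024  0.0032] shift after turn [ 0.0457  0.0082 -0.003 ] shift now [ 0.0457  0.0084 -0.0028]
```

>>> jog_arm([
  [[0.01, 0.008, -0.003, 0, 0, 0], [0.015, 0, 0, 0, 0, 0], [0.015, 0, 0, 0, 0, 0], [0.006, 0, 0, 0, 0, 0], [0, 0, 0, 0, 0, 0], [0, 0, 0, 0, 0, 0]],
])

```text
clock: 30.22
eef_pos: [0.617, 0.0369, 0.09]
ee_rot: [0.577, 0.407, 0.579, -0.407]
contact_force: [-0.3, -0.4, -0.4]
gripper_width: 0.572
```

```bash
python3 nx.py .6185 .04 .027 .35; python3 pic.py f3 0; python3 - <<'E'
import cv2
a=cv2.imread("pics/f3.png")[80:230,190:360]; cv2.imwrite("pics/f3c.png",cv2.resize(a,None,fx=4,fy=4))
E
```

```text
t 30.22 p [0.617  0.0369 0.09  ] xax [-0.002  0.001 -1.   ] yax [ 0.942  0.337 -0.002] F [-0.3 -0.4 -0.4] w 53.8 q [-0.12  0.33  1.73  0.    1.09 -0.47]
turn [-0.0067 -0.0011  0.0015] shift after turn [ 0.063   0.0025 -0.0024] shift now [ 0.063   0.0026 -0.0023]
```

View pics/f3c.png

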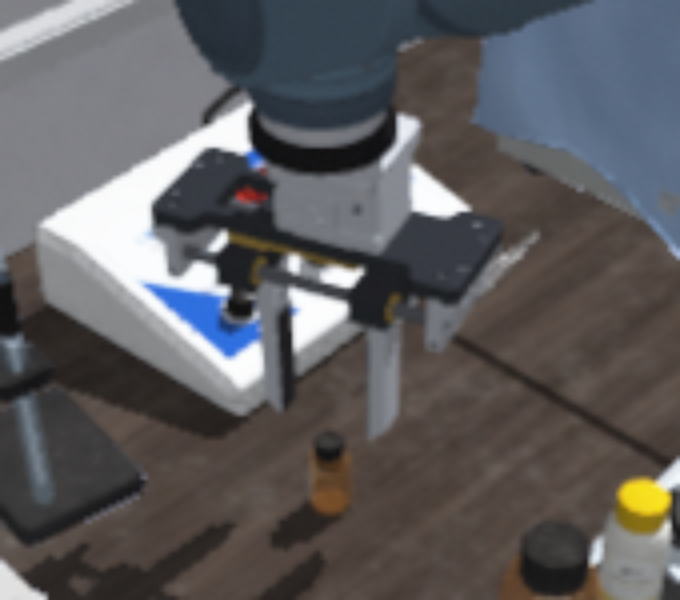

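>>> jog_arm([
  [[0.008, 0.002, -0.002, 0, 0, 0], [0.015, 0, 0, 0, 0, 0], [0.015, 0, 0, 0, 0, 0], [0.012, 0, 0, 0, 0, 0], [0.005, 0, 0, 0, 0, 0], [0.002, 0, 0, 0, 0, 0], [0, 0, 0, 0, 0, 0]],
])

```text
clock: 30.9
eef_pos: [0.6225, 0.04, 0.0345]
ee_rot: [0.58, 0.409, 0.575, -0.406]
contact_force: [-0.4, 0.1, 0.3]
gripper_width: 0.567
```

```bash
python3 nx.py .6185 .04 .027 .35
```

```text
t 30.9 p [0.6225 0.04   0.0345] xax [ 0.008 -0.    -1.   ] yax [0.942 0.336 0.008] F [-0.4  0.1  0.3] w 53.3 q [-0.12  0.42  1.73  0.    0.99 -0.46]
turn [-0.0074  0.0032 -0.0076] shift after turn [ 0.0075 -0.0037 -0.0014] shift now [ 0.0074 -0.0038 -0.0014]
```

>>> jog_arm([
  [[0.005, -0.003, -0.001, 0, 0.003, -0.007], [0.003, 0, 0, 0, 0, 0], [0, 0, 0, 0, 0, 0]],
])

```text
clock: 31.15
eef_pos: [0.6201, 0.0399, 0.0271]
ee_rot: [0.579, 0.408, 0.577, -0.407]
contact_force: [-0.1, -0.3, 0.2]
gripper_width: 0.567
```

```bash
python3 nx.py .6185 .04 .027 .35
```

```text
t 31.15 p [0.6201 0.0399 0.0271] xax [ 0.002 -0.    -1.   ] yax [0.942 0.336 0.002] F [-0.1 -0.3  0.2] w 53.3 q [-0.12  0.43  1.73  0.    0.98 -0.46]
turn [-0.0074  0.001  -0.002 ] shift after turn [ 0.0001 -0.0015 -0.0007] shift now [ 0.0001 -0.0015 -0.0007]
```

>>> jog_arm([
  [[0.001, -0.001, 0, 0, 0, 0], [0, 0, 0, 0, 0, 0], [0, 0, 0, 0, 0, 0], [0, 0, 0, 0, 0, 0], [0, 0, 0, 0, 0, 0], [0, 0, 0, 0, 0, 0], [0, 0, 0, 0, 0, 0], [0, 0, 0, 0, 0, 0]],
], claw=255, squeeze=10)

```text
clock: 31.82
eef_pos: [0.6199, 0.0393, 0.0274]
ee_rot: [0.579, 0.408, 0.576, -0.407]
contact_force: [0.0, 0.1, 0.1]
gripper_width: 0.272
```

```bash
python3 nx.py .4453 -.1868 .15 .08
```

```text
t 31.82 p [0.6199 0.0393 0.0274] xax [ 0.004 -0.    -1.   ] yax [0.942 0.336 0.004] F [0.  0.1 0.1] w 25.5 q [-0.12  0.43  1.73  0.    0.98 -0.46]
turn [ 0.2625  0.0014 -0.0043] shift after turn [-0.1226 -0.1921  0.2115] shift now [-0.1233 -0.2399  0.1546]
```

>>> jog_arm([
  [[-0.015, 0, 0, 0, 0, 0], [-0.03, 0, 0, 0, 0, 0], [-0.035, 0, 0, 0.08, 0, 0], [-0.03, 0, 0, 0.1, 0, 0], [-0.013, 0, 0, 0.08, 0, 0], [0, -0.015, 0.017, 0, 0, 0], [0, -0.025, 0.028, 0, 0, 0], [0, -0.026, 0.029, 0, 0, 0], [0, -0.026, 0.029, 0, 0, 0], [0, -0.026, 0.029, 0, 0, 0], [0, -0.025, 0.027, 0, 0, 0], [0, -0.02, 0.022, 0, 0, 0]],
])

```text
clock: 32.82
eef_pos: [0.469, -0.1559, 0.1696]
ee_rot: [0.526, 0.483, 0.514, -0.476]
contact_force: [-0.8, -0.9, -0.6]
gripper_width: 0.268
```

>>> jog_arm([
  [[0, -0.012, 0.013, 0, 0, 0], [0, -0.005, 0.006, 0, 0, 0], [0, 0, 0, 0, 0, 0], [0, 0, 0, 0, 0, 0]],
])

```text
clock: 33.15
eef_pos: [0.4506, -0.1811, 0.1737]
ee_rot: [0.526, 0.485, 0.51, -0.478]
contact_force: [0.2, -0.1, -0.2]
gripper_width: 0.272
```

```bash
python3 nx.py .4453 -.1868 .0366 .08
```

```text
t 33.15 p [ 0.4506 -0.1811  0.1737] xax [ 0.023 -0.009 -1.   ] yax [0.997 0.073 0.022] F [ 0.2 -0.1 -0.2] w 25.6 q [-0.62 -0.11  2.03  0.01  1.19 -0.69]
turn [-0.007   0.0108 -0.0225] shift after turn [ 0.1371 -0.0058  0.0053] shift now [ 0.137  -0.0088  0.0038]
```

>>> jog_arm([
  [[0.01, -0.005, 0.005, -0.006, 0.01, -0.02], [0.02, 0, 0, 0, 0, 0], [0.025, 0, 0, 0, 0, 0], [0.022, 0, 0, 0, 0, 0], [0.015, 0, 0, 0, 0, 0], [0.008, 0, 0, 0, 0, 0], [0.003, 0, 0, 0, 0, 0], [0, 0, 0, 0, 0, 0]],
])

```text
clock: 33.82
eef_pos: [0.4507, -0.1827, 0.065]
ee_rot: [0.522, 0.476, 0.523, -0.476]
contact_force: [-0.1, 1.1, -0.2]
gripper_width: 0.274
```

```bash
python3 nx.py .4453 -.1868 .0366 .08
```

```text
t 33.82 p [ 0.4507 -0.1827  0.065 ] xax [-0.001  0.001 -1.   ] yax [ 0.996  0.093 -0.001] F [-0.1  1.1 -0.2] w 25.7 q [-0.62  0.08  2.07  0.    0.99 -0.71]
turn [ 0.0133 -0.0014  0.0012] shift after turn [ 0.0284 -0.0057  0.0036] shift now [ 0.0284 -0.0057  0.0036]
```

>>> jog_arm([
  [[0.007, -0.004, 0.003, 0, 0, 0], [0.008, -0.001, 0, 0, 0, 0], [0.006, 0, 0, 0, 0, 0], [0.003, 0, 0, 0, 0, 0], [0, 0, 0, 0, 0, 0]],
])

```text
clock: 34.23
eef_pos: [0.4476, -0.1874, 0.0411]
ee_rot: [0.524, 0.476, 0.522, -0.476]
contact_force: [-0.7, 0.9, -1.3]
gripper_width: 0.268
```

```bash
python3 nx.py .4453 -.1868 .0366 .08
```

```text
t 34.23 p [ 0.4476 -0.1874  0.0411] xax [ 0.002 -0.001 -1.   ] yax [0.996 0.095 0.002] F [-0.7  0.9 -1.3] w 25.2 q [-0.63  0.13  2.08  0.    0.93 -0.73]
turn [ 0.0148  0.0016 -0.0021] shift after turn [ 0.0045 -0.0023 -0.0008] shift now [ 0.0045 -0.0023 -0.0008]
```

>>> jog_arm([
  [[0.003, -0.002, -0.001, 0, 0, 0], [0.002, 0, 0, 0, 0, 0], [0.001, 0, 0, 0, 0, 0], [0, 0, 0, 0, 0, 0]],
])

```text
clock: 34.57
eef_pos: [0.4462, -0.1874, 0.0363]
ee_rot: [0.525, 0.476, 0.522, -0.476]
contact_force: [0.7, 0.9, 0.1]
gripper_width: 0.27
```

```bash
python3 nx.py .4453 -.1868 .0366 .08
```

```text
t 34.57 p [ 0.4462 -0.1874  0.0363] xax [ 0.003 -0.003 -1.   ] yax [0.996 0.095 0.003] F [0.7 0.9 0.1] w 25.4 q [-0.63  0.13  2.08 -0.    0.92 -0.73]
turn [ 0.0148  0.0029 -0.0033] shift after turn [-0.0003 -0.0009 -0.0006] shift now [-0.0003 -0.0008 -0.0006]
```

>>> jog_arm([
  [[0.001, 0, 0, 0, 0, 0], [0, 0, 0, 0, 0, 0], [0, 0, 0, 0, 0, 0], [0, 0, 0, 0, 0, 0], [0, 0, 0, 0, 0, 0], [0, 0, 0, 0, 0, 0], [-0.015, 0, 0, 0, 0, 0], [-0.03, 0, 0, 0, 0, 0], [-0.035, 0, 0, 0, 0, 0], [-0.03, 0, 0, 0, 0, 0], [-0.03, 0, 0, 0, 0, 0], [-0.03, 0, 0, 0, 0, 0]],
], claw=0)

```text
clock: 35.57
eef_pos: [0.441, -0.1837, 0.2039]
ee_rot: [0.518, 0.475, 0.528, -0.476]
contact_force: [0.4, -0.9, 0.4]
gripper_width: 0.997
```

>>> jog_arm([
  [[-0.02, 0, 0, 0, 0, 0], [0, -0.01, 0.03, 0, 0, 0], [0, -0.015, 0.03, 0.05, 0, 0], [0, -0.015, 0.03, 0.05, 0, 0], [0, -0.015, 0.03, 0.05, 0, 0], [0, -0.015, 0.03, 0.05, 0, 0], [0, -0.01, 0.02, 0, 0, 0], [0, 0, 0, 0, 0, 0], [0, 0, 0, 0, 0, 0]],
])

```text
clock: 36.32
eef_pos: [0.3651, -0.3636, 0.2364]
ee_rot: [0.474, 0.527, 0.469, -0.527]
contact_force: [-0.4, -0.1, -1.0]
gripper_width: 1.005
```

```bash
sed -i 's/^objs=.*/objs={"amber":(.425,.067,.027,.075,.0175,.112),"white":(.4318,-.0175,.018,.06,.014,.082),"flask":(.4387,-.102,.017,.035,.006,.075),"drop":(.4453,-.1868,.013,.034,.009,.052)}/; s/circ(x,y,0.0,r/circ(x,y,.009,r/; s/circ(x,y,hb,/circ(x,y,hb+.009,/; s/circ(x,y,ht,/circ(x,y,ht+.009,/; s/(180,140,250,150,3.2)/(240,200,200,100,4)/; s/(150,125,270,200,2.9)/(280,150,140,150,4)/' ov.py; python3 nx.py; python3 ov.py g1; python3 pic.py g2
```

```text
t 36.32 p [ 0.3651 -0.3636  0.2364] xax [ 0.006 -0.006 -1.   ] yax [ 0.994 -0.111  0.007] F [-0.4 -0.1 -1. ] w 94.5 q [-1.   -0.09  1.89  0.    1.33 -0.89]
```

View pics/g1_top.png

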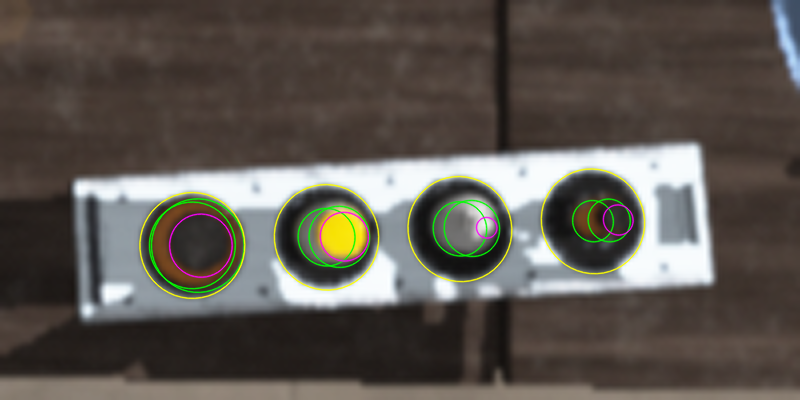

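View pics/g1_scene.png

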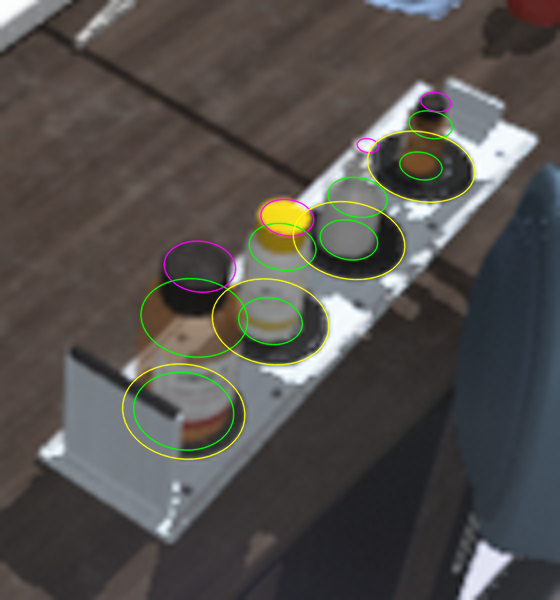

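View pics/g2.png

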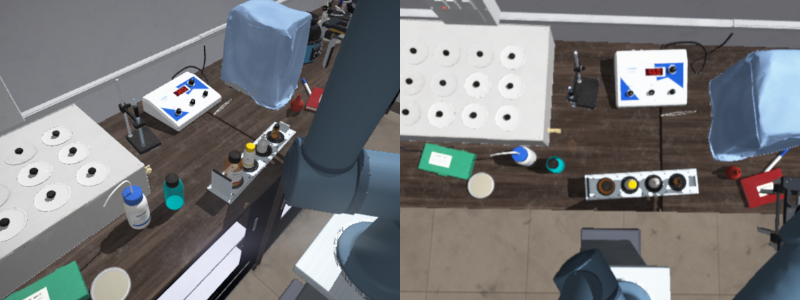

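```bash
python3 -c "
from rig import *
s=read_state();print(s['clock'],abs(s['qvel']).max());print(close_job())"
```

```text
36.5167 0.004952495517437681
the job is handed in; nothing more can be done
None
```

All four bottles are on their pads and released, and I handed the job in at about 36.5 s of the 104 s allowed. Counting from the tall end plate, the order is amber, white, steel flask, dropper.

- **Route:** The white bottle stood so close to the blue-covered machine that the wrist would probably have hit it. I picked it up with the tool leaning back, set it down in open space, then picked it up again vertically and placed it.
- **Last checks:** In the final pictures from both cameras, each bottle's outline matches one centred on its pad to within about 3 mm, upright with its foot on the pad. The arm was stationary and clear of everything. The wash bottle and the turquoise bottle look unmoved by eye; I did not measure them.
- **Limits of the checks:** No check failed or disagreed. The force reading has about 1 N of noise, so I judged the foot contacts mainly from gripper height.

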